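Load a lip-colour refill into its holder with spring tongs

ROBOT

A 6-joint arm with a two-finger parallel gripper is mounted at the origin on the work surface. World frame = base frame: x ahead of the robot, y to its left, z up, the work surface at z = 0. Lengths are in mm, angles in rad, forces in N, time in s.
With the tool pointing down it reaches from about 275 to 1000 mm from the base axis. Payload 8.4 kg.
Tool frame: the origin (TCP) lies at the centre of the arm's flange, where the gripper is bolted on; the fingertips stand r.tip_extent ahead of it and the grasp point (between the pads) lies 155 mm ahead of it (r.tip_extent is the distance from the TCP to the fingertips, in mm); z points along the fingers, y is the direction in which the jaws open and shut (so a half turn about z gives the same grasp; the last joint's range is limited). The gripper opens to 85 mm and grips with 20 to 120 N. Pads are 22 mm wide; open, the fingers measure 114 mm over their backs; the gripper's body (76 mm by 85 mm) begins 54 mm behind the grasp point. The pads swing forward as they close: fully open they stand 13 mm farther back than shut.
Start: joints at [-1.208, 0.353, 1.633, -0, 1.155, -0.002], TCP at [222.976, -583.876, 404.681] pointing down, gripper open.
Joint ranges: [-2.63, 2.63], [-0.92, 2.1], [0.06, 2.66], [-1.3, 4.44], [0, 2.69], [-3.02, 3.02]. Speed limits (rad/s): [2.22, 2.22, 2.79, 3.14, 3.14, 3.14].

INTERFACE

Orientations are given as [roll, pitch, yaw] about the fixed x, y, z axes, in that order (R = Rz(yaw) Ry(pitch) Rx(roll)).
In Python, from rig import sense, grab_frame, job, r gives the robot as it stands. The module is installed in compiled form; this text tells all that it offers.
- The arm moves only by the shell command python3 -m creep 'ROWS' [FORCE]. ROWS is JSON, a list of rows, each a list of 7 numbers: the turn, a rotation vector about the tool's x, y, z in rad, then the shift along the tool's x, y, z in mm, then the closure, from 0 (fully open) to 1 (shut). In form: [[wx, wy, wz, dx, dy, dz, fingers], ...]. A call has 1 to 10 rows; each row shifts and turns the pose as measured when the row begins, along the tool's axes as they then stand; what a row does not reach is not made up. A row lasts 1/12 s, in which the tool goes at most 41.7 mm and 7.16 degrees, less where a joint would pass 70% of its speed; a pose out of reach is approached as far as the arm can. A call with a gripper value outside its range is refused whole. The fingers move at their own pace and stop on an object; FORCE is the grip in N (left out, the last holds). Time passes only in rows, so rows that do not move let the fingers close. It gives the time, the measured TCP pose, the force and the opening at its end, in the units of the state.
- sense(): the state, without advancing time (a new reading comes with each control period).
- grab_frame(name): name is "scene" or "top" or "wrist"; returns a dict with "color" (384x512x3 uint8, red, green, blue), "mtx" (3x3 intrinsics, pixels), "T" (4x4, takes a point from camera to world coordinates). Camera axes: x right, y down, z forward; pixel columns grow to the right and rows downward; lengths in mm; the calibration is good to about 2 mm. The wrist camera is an equidistant fisheye: a pixel r from the principal point sees the ray r / f radians off the axis. A picture is of the moment at which its call begins. There is no depth.
- job.sign_off(): hands the job in, once; it reports no verdict.
The state is a dict: "clock": time; "qpos": joint angles; "qvel": joint speeds; "joint_efforts": joint torques, N m; "eef_pos": TCP position; "tcp_rot": TCP orientation; "contact_force": force on the tool from outside, world axes, zero at the start; "wrist_torque": the same for the moment, N m; "opening": opening from 0.0 (shut) to 1.0 (fully open).
Only numpy, scipy, OpenCV 4.12 (cv2) and the standard library are available. Lean on these libraries where they do the work, as an engineer would, in place of code of your own. Each camera call takes 0.05 s, during which the arm holds its last target.

TASK

Take the spring tongs out of their stand and, touching it only with the tongs and never with your fingers, move the round dome-tipped lip-colour refill from the wooden rack into the empty square lipstick holder, pressing it down gently until the seat inside gives and then stops firmly: fully home, but not forced. Keep the refill upright all the while, then stand the tongs back upright in their stand, and leave everything else undisturbed.

Things in the scene. Friction and masses are not known exactly. Their poses are not given: they have to be found in the camera images.
- tongs: Loose steel spring tongs, 116 mm long, 56 g, upright in the stand at the start, bow on top, two jaws at the bottom. Origin: midway between the jaws, at the level of their lower ends. z points up along the tongs to the bow; the legs, joined so that they move alike, open and close along its y; x is across their width (23 mm at the jaws). Free, the jaws measure about 57 mm over all in y.
- tongs_grip (a point): Point on the tongs' axis midway between the legs' flat finger pads (18 mm in x, 28 mm in z), 70 mm above the tongs' origin; the bow ends 46 mm above it. Width over the pads: 43 mm free, 39 mm half squeezed, 35 mm shut on the refill. Squeezing takes about 4 N a pad at first, 8 N when shut; squeeze harder (30 N) for grip: the refill is then held with about 8 N.
- tongs_shoulder (a point): Point on the tongs' axis 7.5 mm above their origin. Below it the V jaws (7.5 mm tall) centre an 18 mm round part; at it each leg has an inward shoulder that, when shut, lies over the refill's metal top edge and pushes it down without slipping. Half squeezed, jaws and shoulders clear the refill by some 6 mm a side (for carrying, letting go); squeeze with this point 1 to 3 mm above that edge.
- tong_stand: Fixed black plastic stand for the tongs, a narrow upright pocket on a 100 mm square foot: pocket inside 30 mm (its x) by 66 mm (its y), walls 4 mm, rim at 40 mm, inner floor 4 mm above its origin. Origin: centre of the underside. The tongs stand in it with their y along its y (either way round), their tips on its floor.
- tong_left (a joint): Angle by which each leg is squeezed inward: 0 free, about 0.05 half squeezed, about 0.105 shut on the refill (rad), 0.125 shut fully with nothing between.
- rack: Fixed pale wooden rack, 50 mm (its x) by 160 mm (its y), 20 mm tall. Origin: centre of the underside. Three 24 mm round holes, 50 mm apart along its y, with floors 6 mm above the origin; a refill stands loosely in each. Which refill is in which hole varies.
- refill: The loose refill to move: a plain metal cylinder 18 mm in diameter and 38 mm tall with a 2.5 mm chamfer at its foot, topped by a lip-colour stick 11 mm in diameter, 14 mm tall, with a rounded dome tip (52 mm in all, about 20 g, the tallest of the three). Origin: centre of the underside, z up along it.
- refill_square: Another loose refill, with a square 14 mm metal body and square stick, 38 mm tall; leave it in the rack. Origin: centre of the underside.
- refill_short: Another loose refill, round, 19 mm in diameter, only 23 mm tall with a flat top; leave it in the rack. Origin: centre of the underside.
- holder: Fixed lipstick holder: a square metal block of 34 mm on a 75 mm square dark foot, its top 50 mm above its origin, with a round vertical bore of 20.5 mm and a 2 mm chamfer at the mouth. Origin: centre of the underside. The refill is home when it has pushed the seat in the bore down to its stop; some 13 to 27 mm of its metal body then still stand out of the bore.
- holder_mouth (a point): Centre of the bore's mouth at the top of the holder. The seat lies 5 to 19 mm below it at the start (it differs each time and is not measured), so the refill's underside is home 11 to 25 mm below it.
- seat (a joint): How far the seat in the holder's bore has been pushed down: 0 at the start, 0.006 m fully home. It resists with about 6 N all the way, then meets a firm stop, and stays where it is left. About 10 N is ample; pressing with more than 16 N is forcing.
- compact: Bystander: closed round black powder compact, 72 mm in diameter, 18 mm tall, loose. Origin: centre of the underside.
- cream_jar: Bystander: small glass cream jar with a white cap, 56 mm in diameter, 45 mm tall, loose. Origin: centre of the underside.
- palette: Bystander: flat black palette with six round skin-tone pans, 70 by 110 mm, 10 mm thick, loose. Origin: centre of the underside.
There are look-alikes about, which are no part of the job. Of the things shaped like the tongs, the steel one is meant. Leave any green look-alike of the tong_stand alone.

How it is judged:
By the outcome, as a careful person would: the job done as asked, in the order asked, and still so for the second after the job is handed in, with the robot touching nothing.
It also fails if it takes over 72 s, if anything falls off the work surface, if the arm or the gripper's body presses on something with over 40 N, if the wrist force passes 120 N, or if a joint passes its speed limit or range.

## Working session

There is one attempt and no reset: what is moved stays moved. The work goes in short steps, Python scripts to look and compute and a shell command to move; the robot and the scene stay as the last step left them, time stands still between calls to the robot, and variables do not carry over. Pictures are saved under pics/ and viewed, and the job is handed in when it is done.

```bash
mkdir -p pics
python3 - <<'E'
from rig import sense, grab_frame, job, r
import cv2
print(sense(), r.tip_extent)
for n in ["scene","top","wrist"]:
    f=grab_frame(n); print(n,f["mtx"].tolist(),f["T"].round(3).tolist())
    cv2.imwrite(f"pics/{n}0.png",cv2.resize(f["color"][:,:,::-1],(800,600),interpolation=cv2.INTER_CUBIC))
E
```

```text
{'clock': 0.0, 'qpos': array([-1.20842336e+00,  3.53650781e-01,  1.63412785e+00, -2.01619279e-05,
        1.15520719e+00, -2.39307454e-03]), 'qvel': array([-1.05439793e-03, -1.76198369e-04,  1.38701605e-03,  2.96314852e-04,
       -8.11857577e-04, -6.18804943e-05]), 'joint_efforts': array([-1.92266125e-03, -6.05264926e+01, -3.42059970e+01, -3.33877506e-05,
        9.28192574e-03,  4.14215606e-05]), 'eef_pos': array([ 222.87506097, -583.66075888,  403.96256121]), 'tcp_rot': array([-3.14019945e+00,  1.51003651e-05,  3.64774201e-01]), 'contact_force': array([ 1.2642218 ,  0.59403712, -0.40273218]), 'wrist_torque': array([-0.0665329 ,  0.00024524, -0.00013364]), 'opening': 0.99588496363631} 173.4
scene [[405.0757923282577, 0.0, 250.11185315426647], [0.0, 405.0757923282577, 195.60760494380466], [0.0, 0.0, 1.0]] [[0.737, 0.423, -0.526, 1029.416], [0.675, -0.455, 0.58, -485.833], [0.006, -0.783, -0.622, 607.348], [0.0, 0.0, 0.0, 1.0]]
top [[393.37858506134063, 0.0, 245.86222055638453], [0.0, 393.37858506134063, 187.95743890343633], [0.0, 0.0, 1.0]] [[0.025, -0.999, 0.029, 527.301], [-1.0, -0.024, 0.016, 10.365], [-0.015, -0.029, -0.999, 1064.017], [0.0, 0.0, 0.0, 1.0]]
wrist [[297.3186396354542, 0.0, 257.1691147343246], [0.0, 297.3186396354542, 188.67586640228302], [0.0, 0.0, 1.0]] [[0.356, -0.894, -0.271, 292.147], [-0.934, -0.342, -0.101, -557.091], [-0.002, 0.289, -0.957, 374.1], [0.0, 0.0, 0.0, 1.0]]
```

View pics/scene0.png

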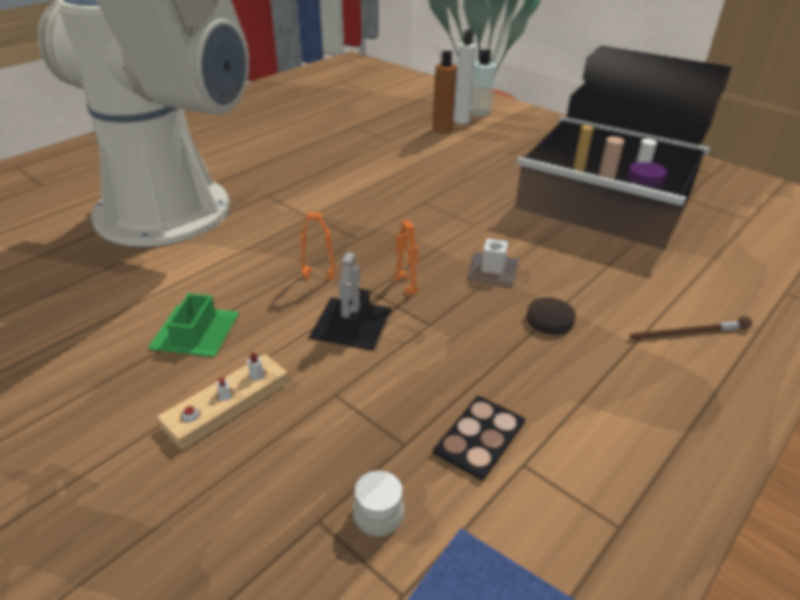

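View pics/top0.png

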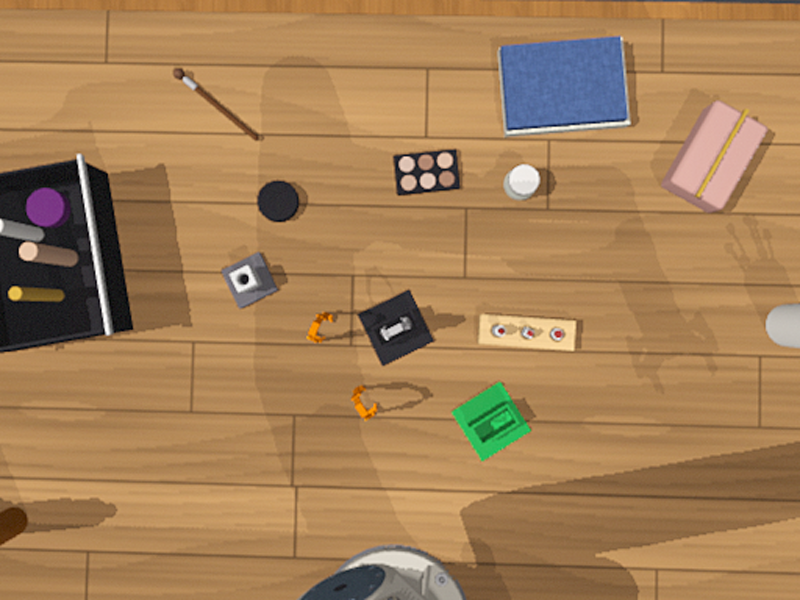

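View pics/wrist0.png

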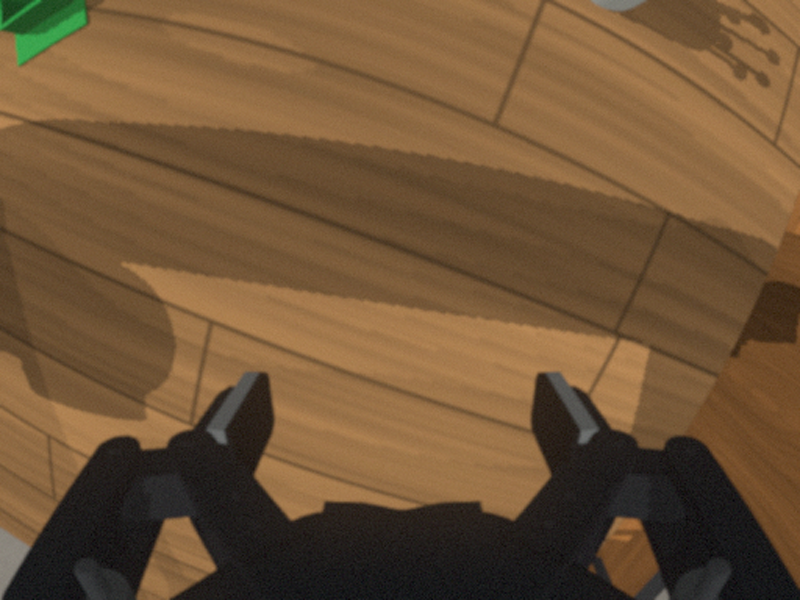

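```bash
cat > h.py <<'E'
from rig import sense, grab_frame, job, r
import cv2, numpy as np
from scipy.spatial.transform import Rotation as Ro
def ray(f,u,v,fish=False):
    K=f["mtx"];x=(u-K[0,2])/K[0,0];y=(v-K[1,2])/K[1,1]
    if fish:
        a=np.hypot(x,y);s=np.sin(a)/max(a,1e-9);d=np.array([x*s,y*s,np.cos(a)])
    else: d=np.array([x,y,1.])
    return f["T"][:3,3],f["T"][:3,:3]@d
def onz(f,u,v,z,fish=False):
    o,d=ray(f,u,v,fish);return o+d*(z-o[2])/d[2]
def proj(f,P,fish=False):
    T=f["T"];p=T[:3,:3].T@(np.asarray(P,float)-T[:3,3]);K=f["mtx"]
    if fish:
        rr=np.hypot(p[0],p[1]);a=np.arctan2(rr,p[2]);q=p[:2]/max(rr,1e-9)*a
    else:q=p[:2]/p[2]
    return np.array([K[0,0]*q[0]+K[0,2],K[1,1]*q[1]+K[1,2]])
def crop(f,u0,v0,u1,v1,name,k=None):
    c=f["color"][v0:v1,u0:u1,::-1];k=k or min(800/(u1-u0),600/(v1-v0))
    cv2.imwrite("pics/"+name,cv2.resize(c,None,fx=k,fy=k,interpolation=cv2.INTER_CUBIC));print(name,"scale",k,"off",u0,v0)
E
python3 - <<'E'
from h import *
f=grab_frame("top"); crop(f,220,170,380,290,"t1.png"); crop(f,130,150,230,225,"t2.png")
f=grab_frame("scene"); crop(f,90,140,290,290,"s1.png")
E
```

```text
t1.png scale 5.0 off 220 170
t2.png scale 8.0 off 130 150
s1.png scale 4.0 off 90 140
```

View pics/t1.png

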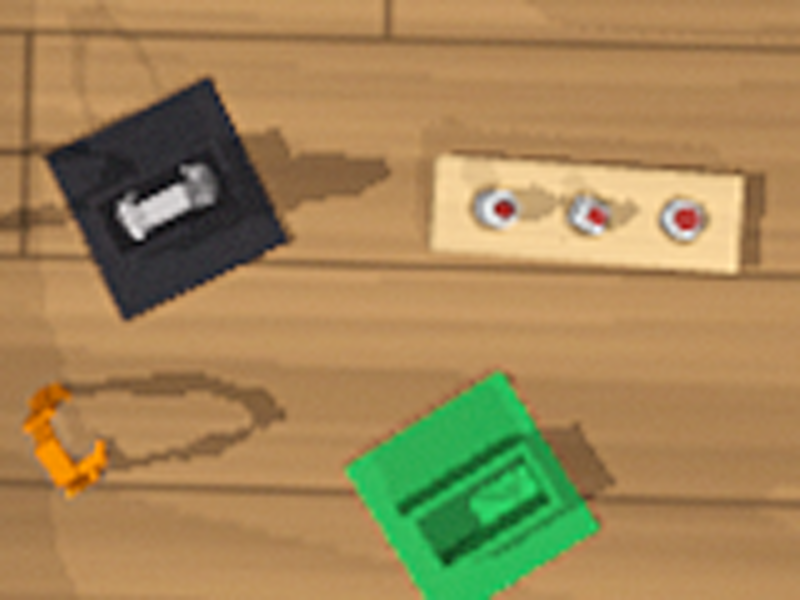

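View pics/t2.png

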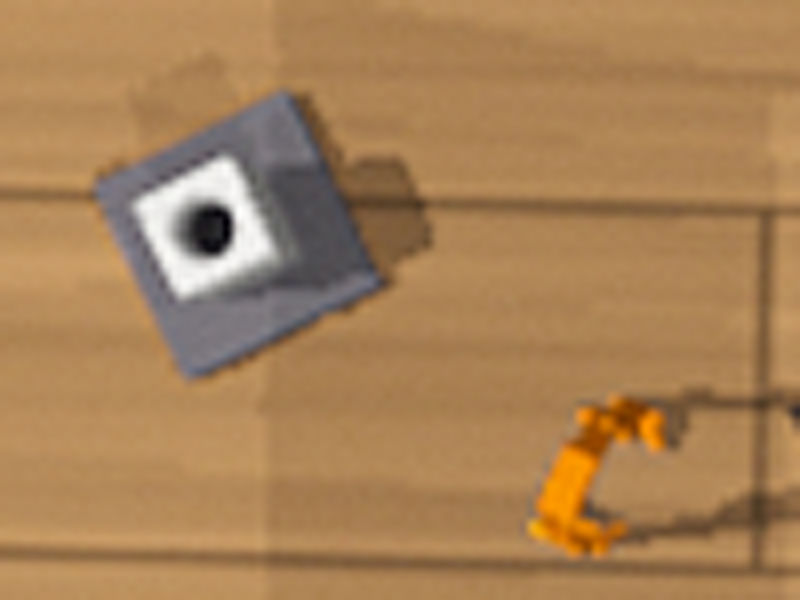

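View pics/s1.png

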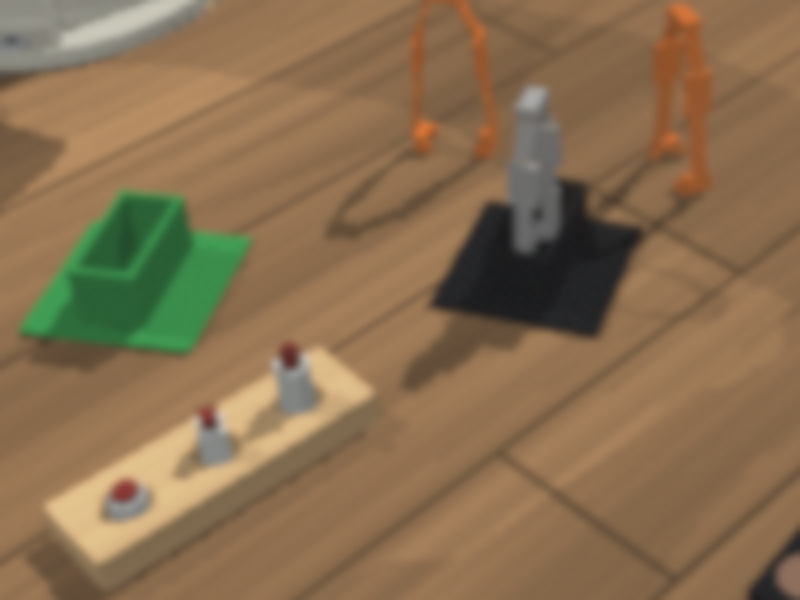

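Run:
```python
from h import *
f=grab_frame("top")
def P(l,k,u0,v0,z): return np.array([onz(f,u0+a/k,v0+b/k,z) for a,b in l])
def rep(n,Q):
    print(n,Q.mean(0).round(1),[round(float(np.linalg.norm(Q[i]-Q[i-1])),1) for i in range(len(Q))],[round(float(np.degrees(np.arctan2(*(Q[i]-Q[i-1])[[1,0]]))),1) for i in range(len(Q))])
rep("stand foot",P([(210,78),(290,240),(127,320),(47,157)],5,220,170,4))
rep("rack",P([(437,152),(745,174),(738,273),(430,250)],5,220,170,20))
rep("hfoot",P([(288,92),(383,283),(190,377),(97,188)],8,130,150,6))
rep("htop",P([(232,155),(282,258),(182,300),(133,205)],8,130,150,50))
print("bore",P([(205,229)],8,130,150,50))
for n,p in dict(a=(503,208),b=(597,215),c=(686,219)).items(): print(n,[P([p],5,220,170,z)[0].round(1) for z in (58,29)])
print("ring",P([(493,207)],5,220,170,44))
rep("bow",P([(120,215),(213,178)],5,220,170,112))
```

```text
stand foot [499.6   4.9   4. ] [97.6, 97.1, 97.6, 97.6] [-62.7, -152.4, 117.6, 27.7]
rack [ 498.5 -216.3   20. ] [51.9, 162.6, 52.3, 162.4] [-2.9, -92.7, 176.9, 87.2]
hfoot [575.2 260.1   6. ] [72.3, 72.4, 72.4, 71.5] [-61.9, -151.9, 117.4, 28.0]
htop [574.7 260.2  50. ] [35.9, 37.2, 35.1, 34.8] [-61.8, -152.4, 114.2, 29.1]
bore [[574.82734562 260.95544617  50.        ]]
a [array([ 500.6, -165.3,   58. ]), array([ 499.8, -170.3,   29. ])]
b [array([ 498.2, -213. ,   58. ]), array([ 497.4, -219.5,   29. ])]
c [array([ 497.3, -258.1,   58. ]), array([ 496.5, -265.9,   29. ])]
ring [[ 500.56537758 -162.54414946   44.        ]]
bow [503.4   6.4 112. ] [48.4, 48.4] [113.1, -66.9]
```

Candidates (800‑px scene picture):
- **Tongs:** steel at (350,285), standing in the black stand. The orange look-alikes are at (318,245) and (405,255). I choose the steel one.
- **Stand:** black at (352,320). Green look-alike at (195,325), left alone.
- **Refill:** the rack holds a tall round one with a dome at (255,365), a square one at (222,388) and a short one at (190,412). I choose the tall one, at the +y end of the rack.

Crop s1 agrees with these choices.

```bash
cat >> h.py <<'E'
def togo(p,yaw,rp=(np.pi,0)):
    s=sense();R=Ro.from_euler('xyz',s['tcp_rot']);Rt=Ro.from_euler('xyz',[rp[0],rp[1],yaw])
    d=R.inv().apply(np.array(p)-s['eef_pos']);w=(R.inv()*Rt).as_rotvec()
    print("clk",round(s['clock'],2),"pos",s['eef_pos'].round(1),"rot",s['tcp_rot'].round(4),"F",s['contact_force'].round(1),"open",round(s['opening'],3));print("turn",w.round(4),"shift",d.round(1))
E
python3 -m creep '[[0,0,0,29.3,-28.2,0,0],[0,0,0,29.3,-28.2,0,0],[0,0,0,29.3,-28.2,0,0],[0,0,0,29.3,-28.2,0,0],[0,0,0,29.3,-28.2,0,0],[0,0,0,29.3,-28.2,0,0],[0,0,0,29.3,-28.2,0,0],[0,0,0,29.3,-28.2,0,0],[0,0,0,29.3,-28.2,0,0],[0,0,0,29.3,-28.2,0,0]]'
python3 -c "
from h import *
togo([500,5,404],.48)"
```

```text
clock: 1.13
eef_pos: [397.2, -211.2, 403.1]
tcp_rot: [3.137, -0.0, 0.353]
contact_force: [-0.3, -1.1, 0.3]
opening: 0.996
clk 1.13 pos [ 397.2 -211.2  403.1] rot [ 3.1366e+00 -3.0000e-04  3.5340e-01] F [-0.3 -1.1  0.3] open 0.996
turn [ 0.0051 -0.     -0.1266] shift [ 171.3 -167.2   -1.7]
```

```bash
python3 -m creep '[[0,0,-0.02,28,-28,0,0],[0,0,-0.02,28,-28,0,0],[0,0,-0.02,28,-28,0,0],[0,0,-0.02,28,-28,0,0],[0,0,-0.02,28,-28,0,0],[0.005,0,-0.03,20,-20,0,0],[0,0,0,0,0,0,0],[0,0,0,0,0,0,0]]'
python3 -c "
from h import *
togo([500,5,404],.48)
f=grab_frame('wrist');cv2.imwrite('pics/w1.png',cv2.resize(f['color'][:,:,::-1],(800,600),interpolation=cv2.INTER_CUBIC))
print(proj(f,[500,5,120],1)*1.5625,proj(f,[500,5,40],1)*1.5625)
"
```

```text
clock: 1.8
eef_pos: [485.9, 16.9, 404.3]
tcp_rot: [3.139, -0.006, 0.496]
contact_force: [-0.4, 0.3, 0.3]
opening: 0.997
clk 1.8 pos [485.9  16.9 404.3] rot [ 3.1393 -0.006   0.4964] F [-0.4  0.3  0.3] open 0.997
turn [ 0.0022 -0.006   0.0164] shift [ 6.8 17.2  0.4]
[431.21163108 281.72381774] [424.33802244 253.83641351]
```

View pics/w1.png

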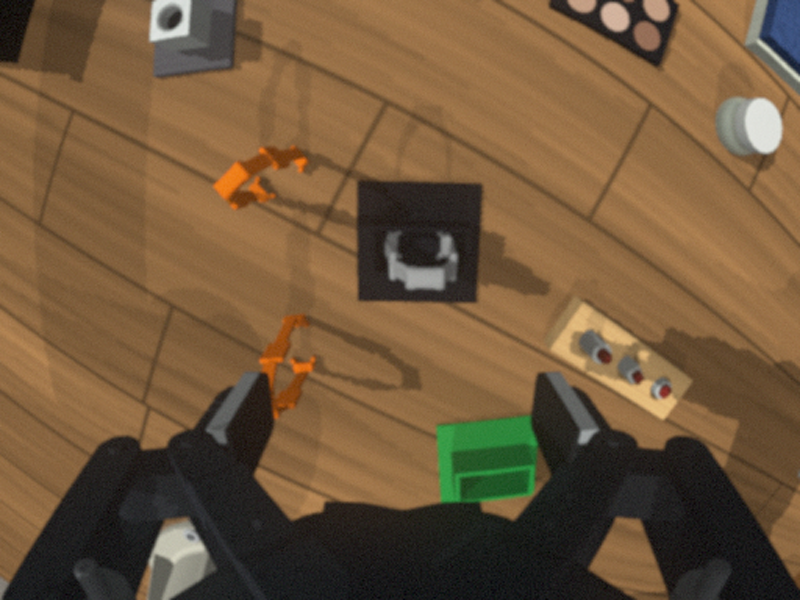

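```bash
python3 -c "
from h import *
f=grab_frame('wrist');crop(f,220,105,320,180+15,'w2.png',6.6)
T=f['T']
for z in(120,74,40,4):
  print(z,(proj(f,[500,5,z],1)-[220,105])*6.6)
"
```

```text
w2.png scale 6.6 off 220 105
120 [367.1511809  495.83116723]
74 [349.09294488 421.09834528]
40 [338.72644638 378.45444666]
4 [329.70959557 341.51296563]
```

View pics/w2.png

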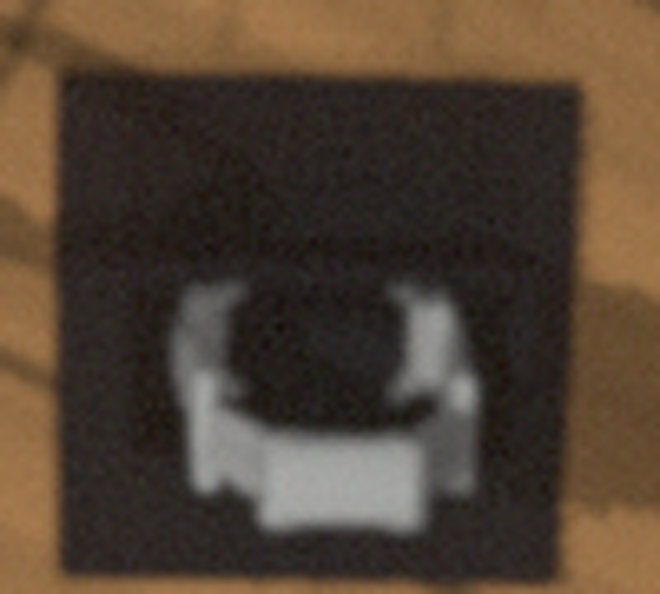

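```bash
python3 -c "
from h import *
f=grab_frame('wrist')
q=lambda a,b,z:onz(f,220+a/6.6,105+b/6.6,z,1)
print('bow',q(343,480,120),[q(*p,120).round(1) for p in[(260,440),(420,440),(262,528),(425,530)]])
C=np.array([q(*p,4) for p in[(62,78),(580,85),(558,578),(62,572)]]);print(C.mean(0),C.round(1))
d=q(420,440,120)-q(260,440,120);d2=q(425,530,120)-q(262,528,120);print(np.degrees(np.arctan2(d[1],d[0])),np.degrees(np.arctan2(d2[1],d2[0])))
for i in range(4): e=C[i]-C[i-1];print(np.linalg.norm(e),np.degrees(np.arctan2(e[1],e[0])))
a=q(190,440,74);b=q(475,440,74);print(a,b,np.linalg.norm(a-b),(a+b)/2)
"
```

```text
bow [500.05846082   7.92446293 120.        ] [array([499.6,  20.3, 120. ]), array([509.8,   1.5, 120. ]), array([489. ,  14.3, 120. ]), array([499.2,  -5.3, 120. ])]
[500.04369313   6.93262485   4.        ] [[520.4  72.6   4. ]
 [566.  -13.9   4. ]
 [479.7 -59.3   4. ]
 [434.1  28.3   4. ]]
-61.63469602484779 -62.4539401037686
96.98484198596519 27.160020397116988
97.77054401716605 -62.14809904197522
97.56919763358133 -152.2607929687524
98.75152825095134 117.50886176822102
[485.1280658   24.55691732  74.        ] [506.51255686 -15.06406931  74.        ] 45.023538726082634 [495.82031133   4.746424    74.        ]
```

```bash
python3 -m creep '[[0.002,-0.006,0.013,7.5,16,0,0],[0,0,0,0,0,30,0],[0,0,0,0,0,30,0],[0,0,0,0,0,0,0]]'
python3 -c "
from h import *
togo([500,6.5,228],.483)"
```

```text
clock: 2.28
eef_pos: [499.7, -0.9, 345.1]
tcp_rot: [3.138, -0.004, 0.472]
contact_force: [-1.7, 0.1, -0.3]
opening: 0.998
clk 2.28 pos [499.7  -0.9 345.1] rot [ 3.1379 -0.0037  0.4724] F [-1.7  0.1 -0.3] open 0.998
turn [ 0.0037 -0.0037 -0.0106] shift [  3.2  -6.9 117.1]
```

```bash
python3 -m creep '[[0.004,-0.004,-0.01,3,-6.5,0,0],[0,0,0,0,0,0,0]]'
python3 -c "
from h import *
togo([500,6.5,228],.483)
f=grab_frame('wrist');cv2.imwrite('pics/w3.png',cv2.resize(f['color'][:,:,::-1],(800,600),interpolation=cv2.INTER_CUBIC))"
```

```text
clock: 2.45
eef_pos: [498.8, 4.5, 345.4]
tcp_rot: [-3.14, 0.003, 0.479]
contact_force: [-0.1, 1.2, -0.1]
opening: 0.997
clk 2.45 pos [498.8   4.5 345.4] rot [-3.1398e+00  3.1000e-03  4.7900e-01] F [-0.1  1.2 -0.1] open 0.997
turn [-0.0018  0.0031 -0.004 ] shift [  2.3  -1.  117.4]
```

View pics/w3.png

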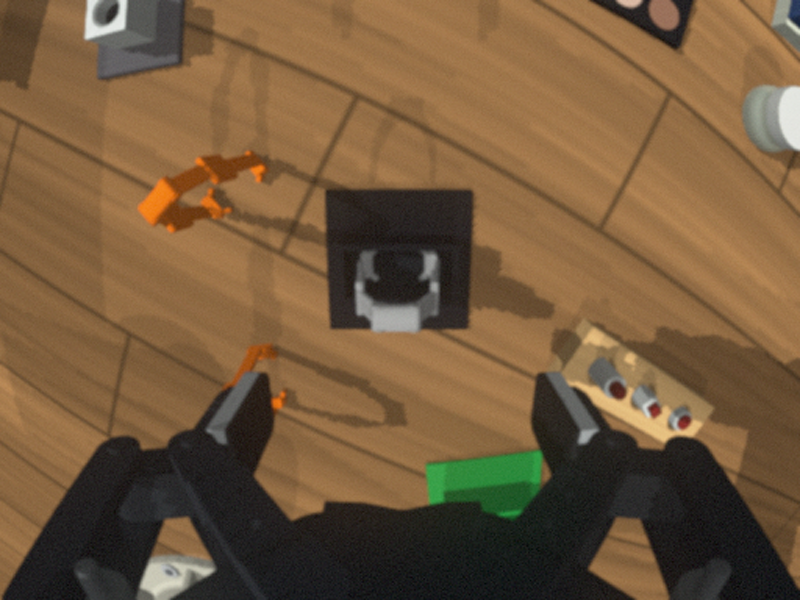

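```bash
python3 -m creep '[[0,0.002,-0.004,1.5,-1,25,0],[0,0,0,0,0,25,0],[0,0,0,0,0,25,0],[0,0,0,0,0,20,0],[0,0,0,0,0,12,0],[0,0,0,0,0,5,0],[0,0,0,0,0,0,0]]'
python3 -c "
from h import *
togo([500,6.5,228],.483)
f=grab_frame('wrist');cv2.imwrite('pics/w4.png',cv2.resize(f['color'][:,:,::-1],(800,600),interpolation=cv2.INTER_CUBIC))"
```

```text
clock: 3.08
eef_pos: [506.0, 5.6, 241.6]
tcp_rot: [3.133, -0.017, 0.483]
contact_force: [-0.1, 0.0, -0.1]
opening: 0.998
clk 3.08 pos [506.    5.6 241.6] rot [ 3.1329 -0.0175  0.4835] F [-0.1  0.  -0.1] open 0.998
turn [ 0.0087 -0.0175  0.0004] shift [-5.1 -3.7 13.5]
```

View pics/w4.png

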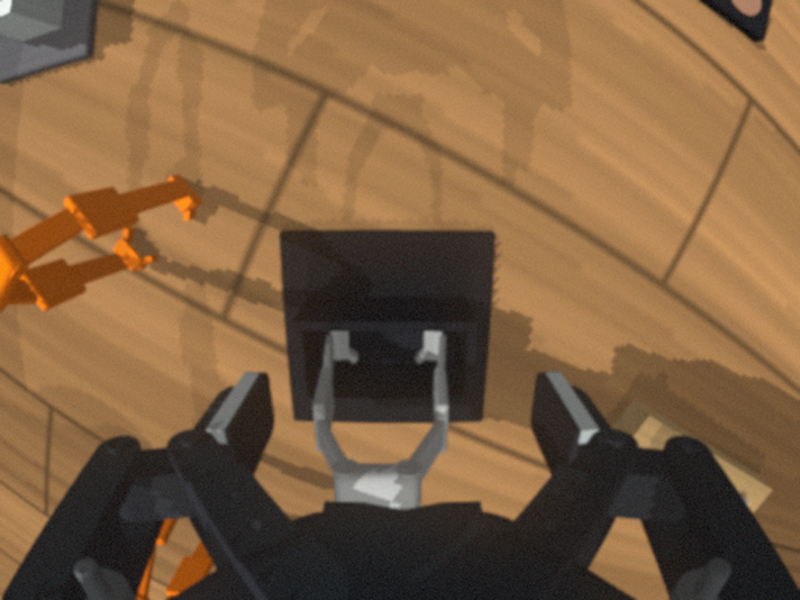

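```bash
python3 -m creep '[[0.008,-0.017,0,-5,-3.7,6,0],[0,0,0,0,0,6,0],[0,0,0,0,0,0,0]]'
python3 -c "
from h import *
togo([500,6.5,228],.483)"
```

```text
clock: 3.38
eef_pos: [501.1, 6.6, 232.5]
tcp_rot: [3.139, -0.004, 0.483]
contact_force: [0.3, 0.3, 0.6]
opening: 1.003
clk 3.38 pos [501.1   6.6 232.5] rot [ 3.1388 -0.0043  0.4834] F [0.3 0.3 0.6] open 1.003
turn [ 0.0028 -0.0043  0.0004] shift [-1.1 -0.4  4.5]
```

```bash
python3 -m creep '[[0.003,-0.004,0,-1,0,4.5,0],[0,0,0,0,0,0,0.4],[0,0,0,0,0,0,0.4],[0,0,0,0,0,0,0.4],[0,0,0,0,0,0,0.4],[0,0,0,0,0,0,0.4]]' 30
python3 -c "
from h import *
togo([500,6.5,228],.483)
f=grab_frame('wrist');cv2.imwrite('pics/w5.png',cv2.resize(f['color'][:,:,::-1],(800,600),interpolation=cv2.INTER_CUBIC))"
```

```text
clock: 3.88
eef_pos: [500.6, 6.2, 228.7]
tcp_rot: [3.141, -0.002, 0.484]
contact_force: [-0.1, -0.1, -0.5]
opening: 0.599
clk 3.88 pos [500.6   6.2 228.7] rot [ 3.1413e+00 -1.5000e-03  4.8350e-01] F [-0.1 -0.1 -0.5] open 0.599
turn [ 0.0003 -0.0015  0.0005] shift [-0.4 -0.6  0.7]
```

View pics/w5.png

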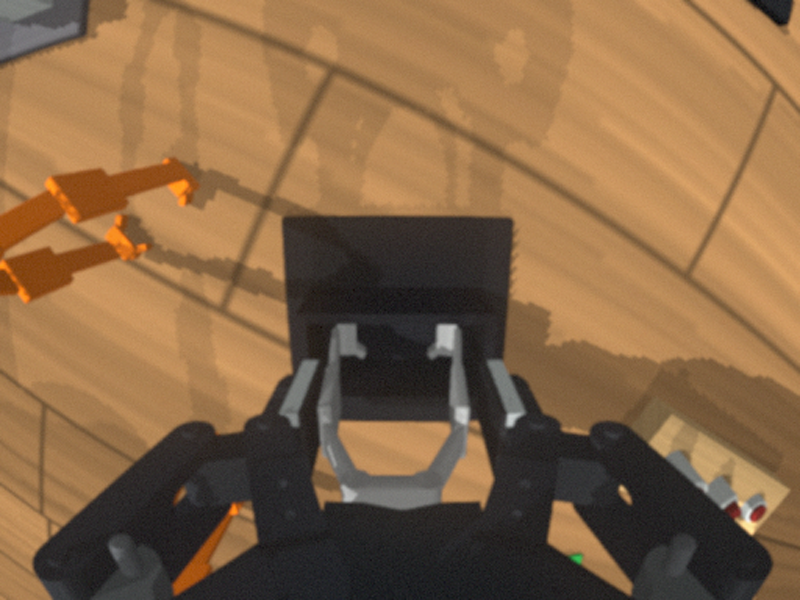

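```bash
python3 -m creep '[[0,-0.001,0,-0.5,-2.2,0.5,0.4],[0,0,0,0,0,0,0.49],[0,0,0,0,0,0,0.49],[0,0,0,0,0,0,0.49]]' 30
python3 -c "
from h import *
togo([500,6.5,228],.483)
f=grab_frame('wrist');crop(f,160,180,360,330,'w6.png')"
python3 -m creep '[[0,0,0,0,0,0,0.54],[0,0,0,0,0,0,0.54],[0,0,0,0,0,0,0.54]]' 30
python3 -c "
from h import *
togo([500,6.5,228],.483)
f=grab_frame('wrist');crop(f,160,180,360,330,'w7.png')"
```

```text
clock: 4.27
eef_pos: [499.1, 8.1, 228.4]
tcp_rot: [3.141, -0.001, 0.484]
contact_force: [-0.2, -1.1, 0.4]
opening: 0.513
clk 4.27 pos [499.1   8.1 228.4] rot [ 3.1411e+00 -8.0000e-04  4.8360e-01] F [-0.2 -1.1  0.4] open 0.513
turn [ 0.0005 -0.0008  0.0006] shift [0.  1.8 0.4]
w6.png scale 4.0 off 160 180
clock: 4.57
eef_pos: [499.2, 8.1, 228.6]
tcp_rot: [3.141, -0.001, 0.484]
contact_force: [-0.1, -0.5, 1.3]
opening: 0.46
clk 4.57 pos [499.2   8.1 228.6] rot [ 3.141e+00 -9.000e-04  4.835e-01] F [-0.1 -0.5  1.3] open 0.46
turn [ 0.0006 -0.0009  0.0005] shift [-0.   1.7  0.6]
w7.png scale 4.0 off 160 180
```

View pics/w6.png

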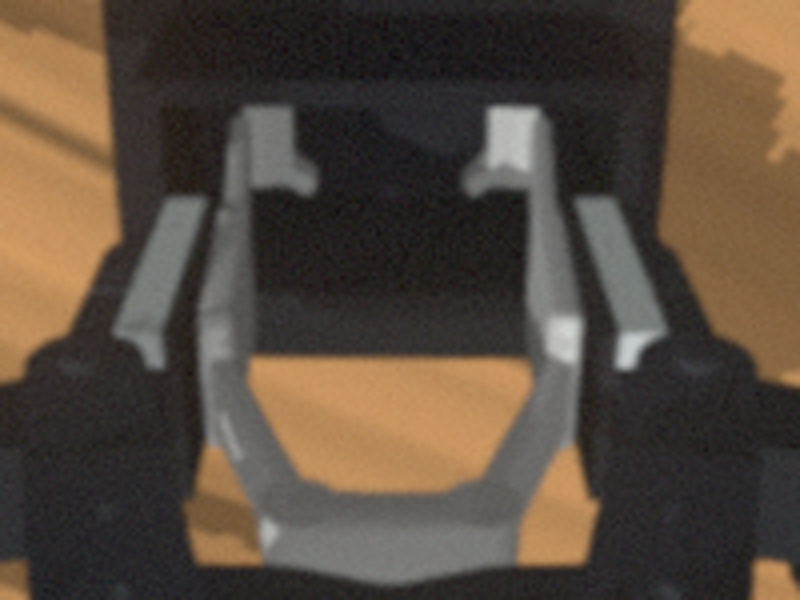

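View pics/w7.png

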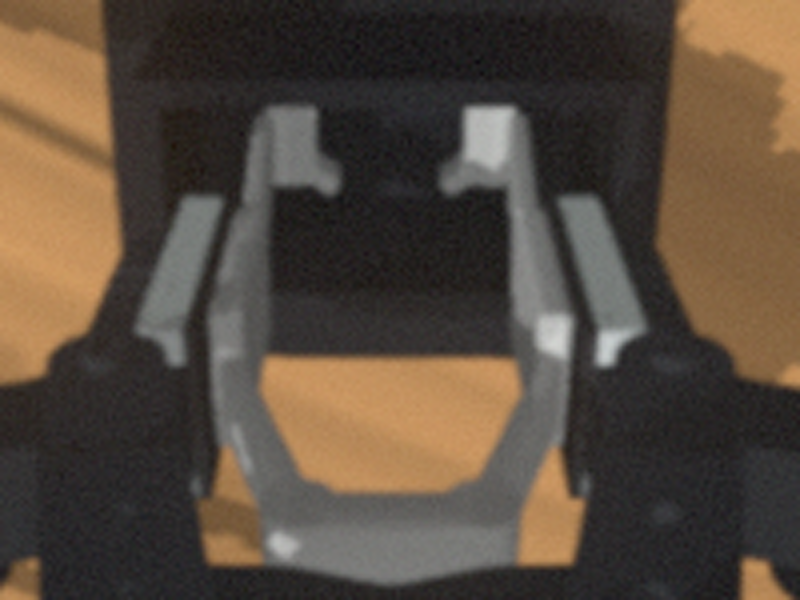

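```bash
python3 -m creep '[[0,0,0,0,0,-8,0.54],[0,0,0,0,0,-8,0.54],[0,0,0,0,0,-8,0.54],[0,0,0,0,0,0,0.54]]' 30
python3 -c "
from h import *
togo([499.2,8.1,340],.4835)"
```

```text
clock: 4.95
eef_pos: [499.0, 8.0, 254.5]
tcp_rot: [-3.142, 0.0, 0.483]
contact_force: [0.2, 0.7, 0.2]
opening: 0.462
clk 4.95 pos [499.    8.  254.5] rot [-3.1416e+00  2.0000e-04  4.8340e-01] F [0.2 0.7 0.2] open 0.462
turn [-0.      0.0002 -0.0001] shift [  0.2   0.  -85.5]
```

```bash
python3 -m creep '[[0,0,0,0,0,-20,0.54],[0,0,0,0,0,-25,0.54],[0,0,0,0,0,-25,0.54],[0,0,0,0,0,-15,0.54],[0,0,0,0,0,0,0.54],[0,0,0,0,0,0,0.54]]' 30
python3 -c "
from h import *
togo([500.7,-165,340],.4835)
f=grab_frame('wrist');cv2.imwrite('pics/w8.png',cv2.resize(f['color'][:,:,::-1],(800,600),interpolation=cv2.INTER_CUBIC))"
```

```text
clock: 5.45
eef_pos: [498.4, 8.1, 345.0]
tcp_rot: [3.141, -0.002, 0.483]
contact_force: [-0.4, 0.4, -1.7]
opening: 0.465
clk 5.45 pos [498.4   8.1 345. ] rot [ 3.1407e+00 -1.7000e-03  4.8340e-01] F [-0.4  0.4 -1.7] open 0.465
turn [ 0.0009 -0.0017 -0.0001] shift [-78.4 154.3   5. ]
```

View pics/w8.png

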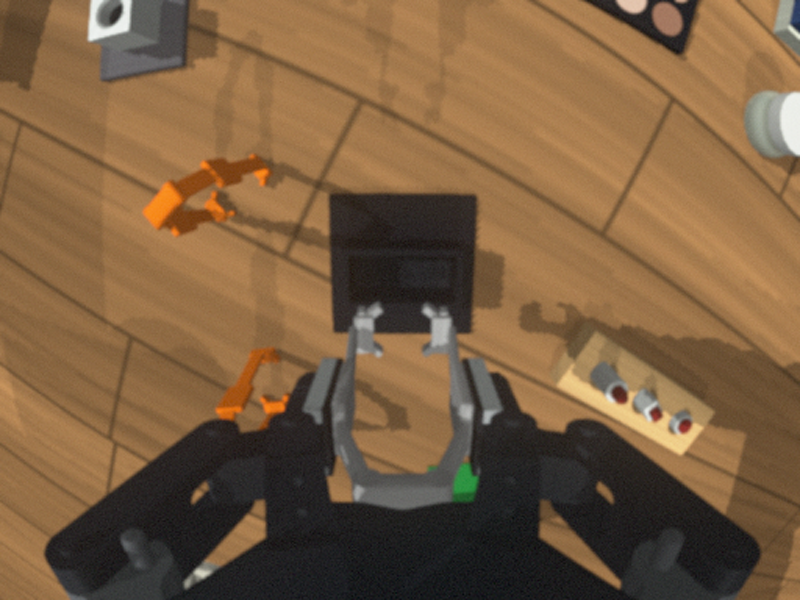

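```bash
python3 -m creep '[[0,-0.001,0,-9,18,1,0.54],[0,0,0,-13,26,1,0.54],[0,0,0,-13,26,1,0.54],[0,0,0,-13,26,1,0.54],[0,0,0,-13,26,1,0.54],[0,0,0,-10,20,0,0.54],[0,0,0,-4,8,0,0.54],[0,0,0,0,0,0,0.54],[0,0,0,0,0,0,0.54]]' 30
python3 -c "
from h import *
togo([500.7,-165,340],.4835)
f=grab_frame('wrist');cv2.imwrite('pics/w9.png',cv2.resize(f['color'][:,:,::-1],(800,600),interpolation=cv2.INTER_CUBIC))
for z in (44,58): print(proj(f,[500.7,-165,z],1)*1.5625)
s=sense();R=Ro.from_euler('xyz',s['tcp_rot'])
for y in(-24,0,24): print(proj(f,s['eef_pos']+R.apply([0,y,224.5]),1)*1.5625)"
```

```text
clock: 6.25
eef_pos: [499.0, -165.0, 328.9]
tcp_rot: [-3.133, 0.009, 0.486]
contact_force: [-0.4, -0.2, 0.1]
opening: 0.461
clk 6.25 pos [ 499.  -165.   328.9] rot [-3.1327  0.0087  0.4857] F [-0.4 -0.2  0.1] open 0.461
turn [-0.0089  0.0087  0.0022] shift [  1.4   0.7 -11.1]
[408.02300603 283.41056516]
[408.11260383 290.50856071]
[348.04465228 327.41097703]
[401.39326218 327.50699791]
[454.76205473 327.31543085]
```

View pics/w9.png

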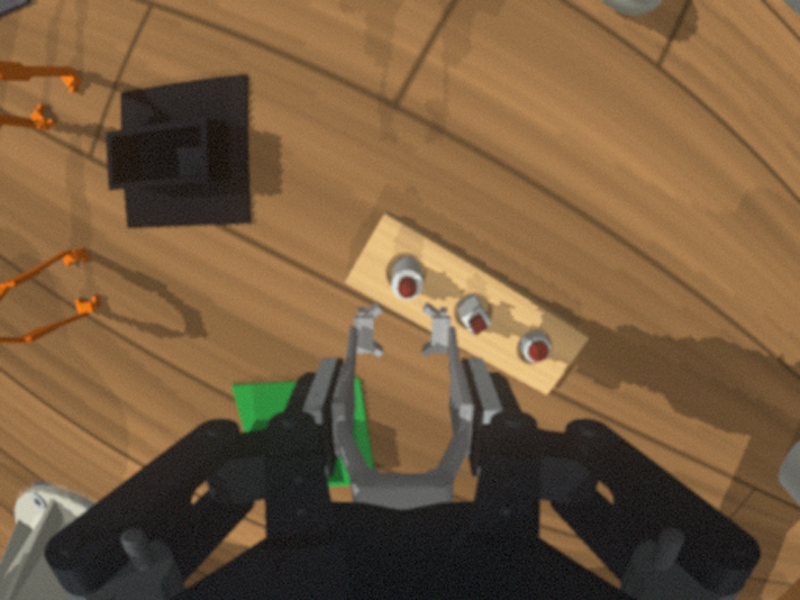

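```bash
python3 -c "
from h import *
f=grab_frame('wrist');crop(f,210,130,310,235,'w10.png',5.7)
f2=grab_frame('scene');crop(f2,100,210,200,285,'s2.png')
"
```

```text
w10.png scale 5.7 off 210 130
s2.png scale 8.0 off 100 210
```

View pics/w10.png

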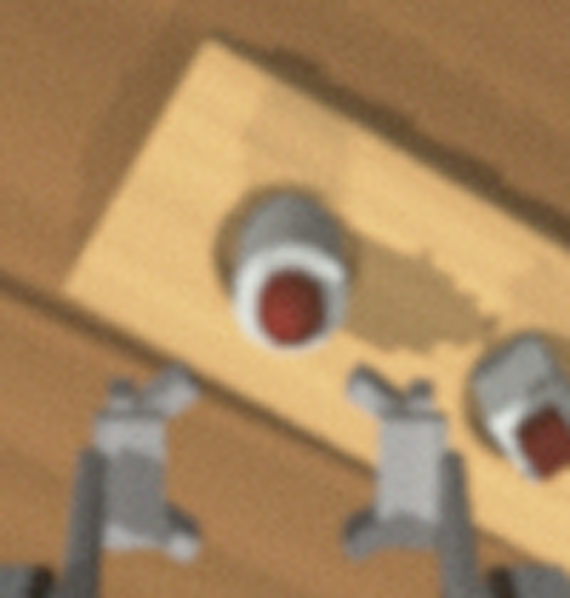

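View pics/s2.png

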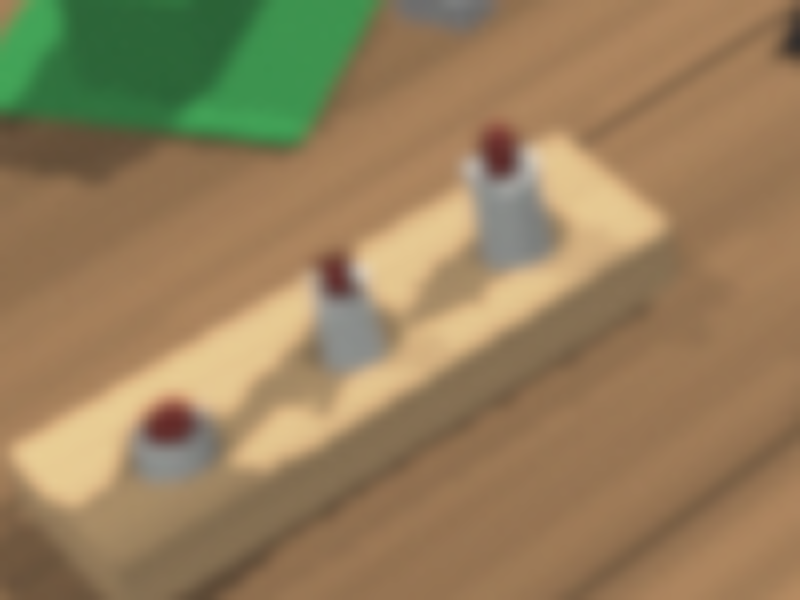

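```bash
python3 -c "
from h import *
f=grab_frame('wrist')
q=lambda a,b,z:onz(f,210+a/5.7,130+b/5.7,z,1)
print(q(291,298,44),np.linalg.norm((q(232,298,44)-q(350,298,44))),'dome',q(292,308,57))
print('jaw',q(272,464,sense()['eef_pos'][2]-224.5), sense()['eef_pos'])
print('rackc',[q(*p,20).round(1) for p in[(210,38),(65,290)]])
f2=grab_frame('scene')
for n,g in(('a',(500,130,58)),('ring',(500,165,44))): print(n,onz(f2,100+g[0]/8,210+g[1]/8,g[2]))
"
```

```text
[ 500.2595067  -164.51355683   44.        ] 18.48208833539894 dome [ 502.23628224 -163.56925182   57.        ]
jaw [ 495.88997002 -163.94648579  105.29331226] [ 499.41179285 -163.96199561  329.79331226]
rackc [array([ 527.4, -135. ,   20. ]), array([ 477.2, -132.9,   20. ])]
a [ 502.80115178 -164.00883559   58.        ]
ring [ 499.72456609 -163.86277465   44.        ]
```

```bash
python3 -m creep '[[-0.009,0.009,0.002,1.5,0.6,8,0.54],[0,0,0,0,0,15,0.54],[0,0,0,0,0,10,0.54],[0,0,0,0,0,0,0.54],[0,0,0,0,0,0,0.54]]' 30
python3 -c "
from h import *
togo([500.5,-164.3,290],.4835)"
```

```text
clock: 6.92
eef_pos: [502.1, -160.4, 297.2]
tcp_rot: [3.138, -0.004, 0.491]
contact_force: [-0.2, -0.8, -0.9]
opening: 0.462
clk 6.92 pos [ 502.1 -160.4  297.2] rot [ 3.138  -0.0041  0.4912] F [-0.2 -0.8 -0.9] open 0.462
turn [ 0.0036 -0.0041  0.0077] shift [-3.3  2.7  7.2]
```

```bash
python3 -m creep '[[0.0036,-0.004,0.008,-3.3,2.7,4,0.54],[0,0,0,0,0,0,0.54],[0,0,0,0,0,0,0.54]]' 30
python3 -c "
from h import *
togo([500.5,-164.3,290],.4835)
f=grab_frame('wrist');crop(f,190,150,330,255,'w11.png',5.7)
p=sense();R=Ro.from_euler('xyz',p['tcp_rot'])
g=lambda P:((proj(f,P,1)-[190,150])*5.7).round(1)
print('orig',g(p['eef_pos']+R.apply([0,0,224.5])),'+x10',g(p['eef_pos']+R.apply([10,0,224.5])),'+y10',g(p['eef_pos']+R.apply([0,10,224.5])))
print('refill44',g([500.5,-164.3,44]),'58',g([500.5,-164.3,58]))
"
```

```text
clock: 7.17
eef_pos: [500.8, -164.2, 293.9]
tcp_rot: [3.141, -0.0, 0.483]
contact_force: [-0.1, -0.7, -0.8]
opening: 0.461
clk 7.17 pos [ 500.8 -164.2  293.9] rot [ 3.1415e+00 -2.0000e-04  4.8330e-01] F [-0.1 -0.7 -0.8] open 0.461
turn [ 0.0001 -0.0002 -0.0002] shift [-0.3 -0.1  3.9]
w11.png scale 5.7 off 190 150
orig [384.3 341.1] +x10 [384.2 263.8] +y10 [465.6 341. ]
refill44 [383.5 276.6] 58 [383.5 311.3]
```

View pics/w11.png

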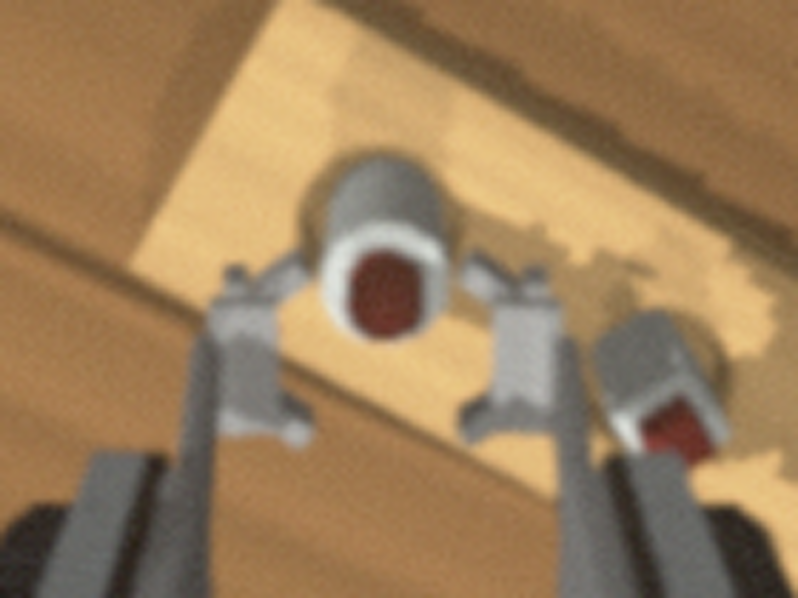

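```bash
python3 -m creep '[[0,0,0,0,0,8,0.54],[0,0,0,0,0,6,0.54],[0,0,0,0,0,0,0.54],[0,0,0,0,0,0,0.54]]' 30
python3 -c "
from h import *
togo([500.6,-164.3,263.2],.4835)"
```

```text
clock: 7.55
eef_pos: [500.9, -164.6, 279.2]
tcp_rot: [3.14, -0.001, 0.483]
contact_force: [0.3, 0.1, -1.3]
opening: 0.463
clk 7.55 pos [ 500.9 -164.6  279.2] rot [ 3.1404e+00 -1.2000e-03  4.8280e-01] F [ 0.3  0.1 -1.3] open 0.463
turn [ 0.0012 -0.0012 -0.0007] shift [-0.2 -0.5 16. ]
```

```bash
python3 -m creep '[[0.001,-0.001,0,0,-0.4,6,0.54],[0,0,0,0,0,6,0.54],[0,0,0,0,0,3,0.54],[0,0,0,0,0,0,0.54],[0,0,0,0,0,0,0.54]]' 30
python3 -c "
from h import *
togo([500.6,-164.3,263.2],.4835)
f=grab_frame('wrist');crop(f,190,150,330,255,'w12.png',5.7)
f2=grab_frame('scene');crop(f2,110,170,210,245,'s3.png')
"
```

```text
clock: 7.97
eef_pos: [500.6, -164.2, 262.0]
tcp_rot: [-3.141, 0.001, 0.483]
contact_force: [0.4, 0.8, -1.1]
opening: 0.462
clk 7.97 pos [ 500.6 -164.2  262. ] rot [-3.141e+00  6.000e-04  4.827e-01] F [ 0.4  0.8 -1.1] open 0.462
turn [-0.0006  0.0006 -0.0008] shift [-0.   0.1 -1.2]
w12.png scale 5.7 off 190 150
s3.png scale 8.0 off 110 170
```

View pics/w12.png

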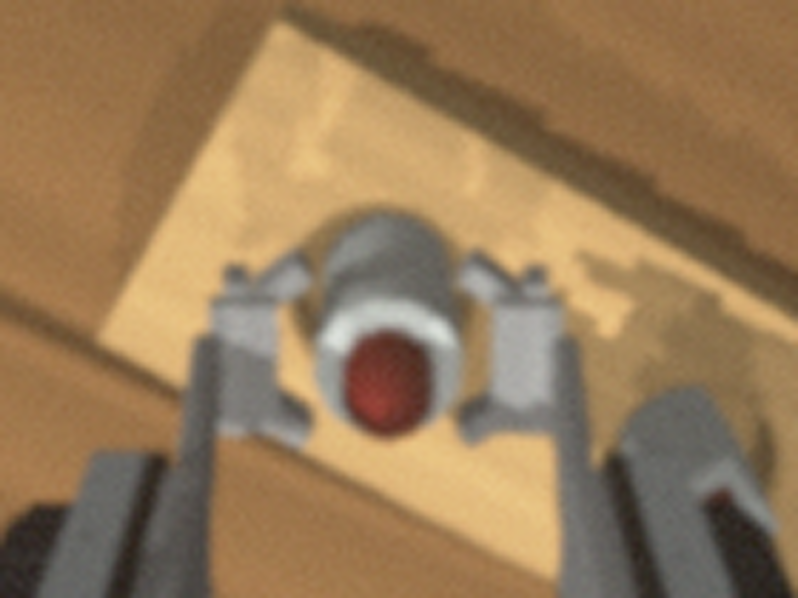

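View pics/s3.png

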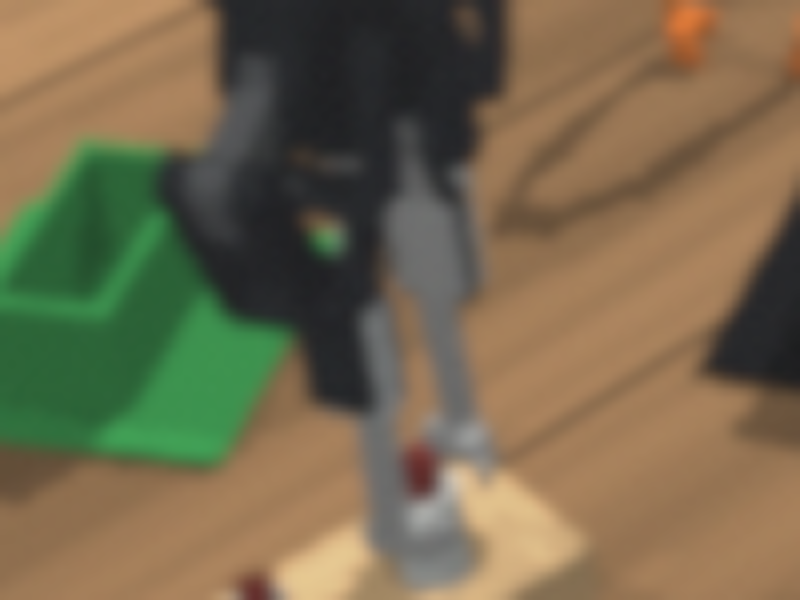

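```bash
python3 -m creep '[[-0.0006,0.0006,-0.001,-1.4,0,-1,0.54],[0,0,0,0,0,0,0.54],[0,0,0,0,0,0,0.54]]' 30
python3 -c "
from h import *
togo([499.4,-164.8,263],.4835)
f=grab_frame('wrist');crop(f,190,150,330,255,'w13.png',5.7)
"
```

```text
clock: 8.32
eef_pos: [499.5, -165.0, 263.9]
tcp_rot: [3.141, -0.001, 0.484]
contact_force: [0.0, 0.4, -1.4]
opening: 0.461
clk 8.32 pos [ 499.5 -165.   263.9] rot [ 3.1407e+00 -9.0000e-04  4.8390e-01] F [ 0.   0.4 -1.4] open 0.461
turn [ 0.0009 -0.0009  0.0004] shift [ 0.  -0.2  0.9]
w13.png scale 5.7 off 190 150
```

View pics/w13.png

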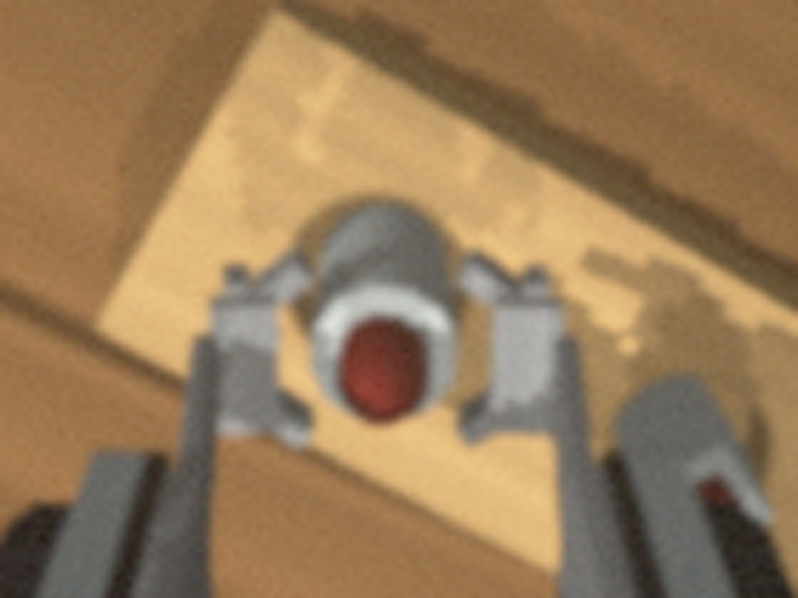

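```bash
python3 -m creep '[[0.001,-0.001,0,0,-0.2,0.8,0.54],[0,0,0,0,0,0,0.57],[0,0,0,0,0,0,0.62],[0,0,0,0,0,0,0.7],[0,0,0,0,0,0,0.8],[0,0,0,0,0,0,0.8]]' 30
python3 -c "
from h import *
togo([499.4,-164.8,263],.4835)
f=grab_frame('wrist');crop(f,190,150,330,255,'w14.png',5.7)
"
```

```text
clock: 8.87
eef_pos: [499.5, -164.8, 263.4]
tcp_rot: [3.141, -0.0, 0.484]
contact_force: [0.9, 0.1, 0.4]
opening: 0.411
clk 8.87 pos [ 499.5 -164.8  263.4] rot [ 3.1412e+00 -3.0000e-04  4.8380e-01] F [0.9 0.1 0.4] open 0.411
turn [ 0.0004 -0.0003  0.0003] shift [-0.1 -0.1  0.4]
w14.png scale 5.7 off 190 150
```

View pics/w14.png

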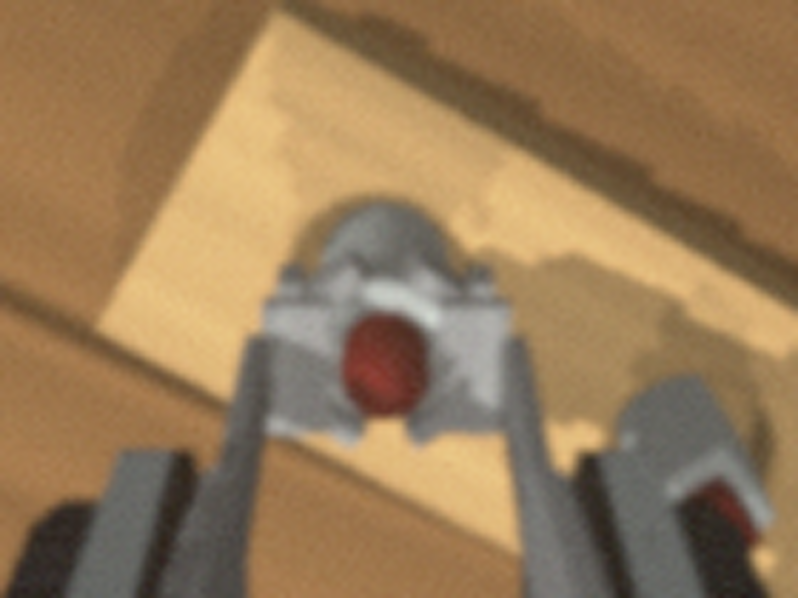

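```bash
python3 -m creep '[[0,0,0,0,0,-4,0.8],[0,0,0,0,0,-6,0.8],[0,0,0,0,0,-8,0.8],[0,0,0,0,0,-8,0.8],[0,0,0,0,0,0,0.8]]' 30
python3 -c "
from h import *
togo([499.4,-164.8,420],.4835)
f=grab_frame('wrist');crop(f,190,150,330,255,'w15.png',5.7)
f=grab_frame('scene');crop(f,110,120,270,240,'s4.png',5)
"
```

```text
clock: 9.33
eef_pos: [499.5, -164.8, 292.0]
tcp_rot: [-3.141, 0.0, 0.484]
contact_force: [1.4, -0.6, -0.2]
opening: 0.405
clk 9.33 pos [ 499.5 -164.8  292. ] rot [-3.1415e+00  1.0000e-04  4.8380e-01] F [ 1.4 -0.6 -0.2] open 0.405
turn [-0.0001  0.0001  0.0003] shift [-1.00e-01 -1.00e-01 -1.28e+02]
w15.png scale 5.7 off 190 150
s4.png scale 5 off 110 120
```

View pics/w15.png

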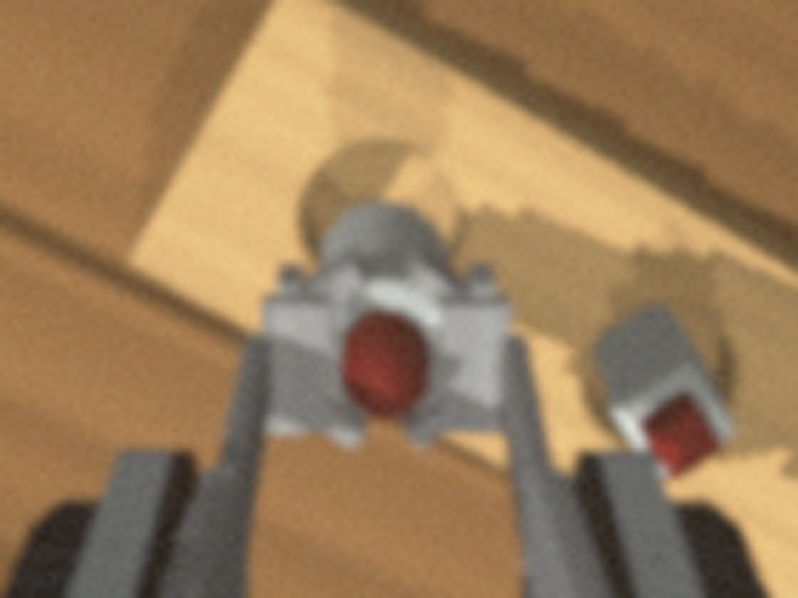

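View pics/s4.png

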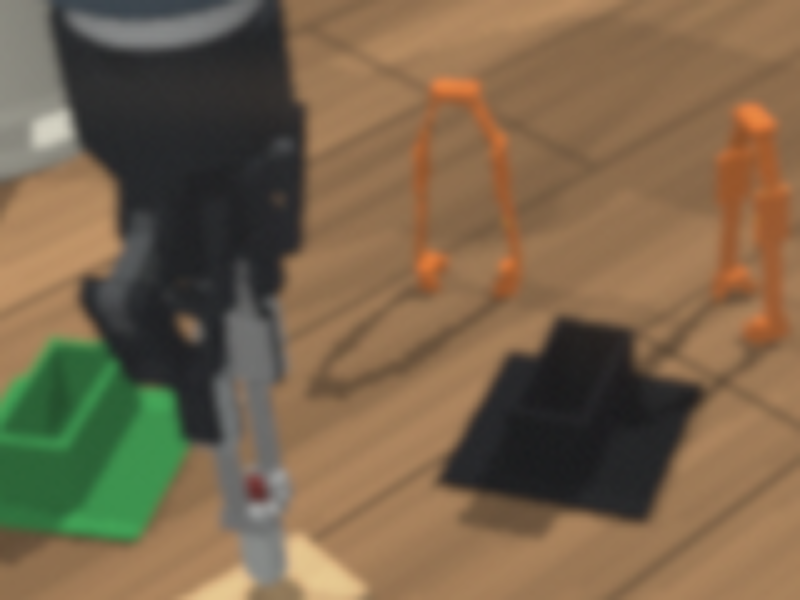

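```bash
python3 -m creep '[[0,0,0,0,0,-18,0.8],[0,0,0,0,0,-25,0.8],[0,0,0,0,0,-25,0.8],[0,0,0,0,0,-25,0.8],[0,0,0,0,0,-12,0.8],[0,0,0,8,-10,0,0.8],[0,0,0,14,-18,0,0.8],[0,0,0,18,-23,0,0.8],[0,0,0,18,-23,0,0.8],[0,0,0,18,-23,0,0.8]]' 30
python3 -c "
from h import *
togo([574.9,260.5,400],.4835)
"
```

```text
clock: 10.27
eef_pos: [519.9, -41.4, 396.7]
tcp_rot: [-3.138, 0.005, 0.476]
contact_force: [-0.4, -0.6, -0.0]
opening: 0.407
clk 10.27 pos [519.9 -41.4 396.7] rot [-3.138   0.0048  0.4758] F [-0.4 -0.6 -0. ] open 0.407
turn [-0.0036  0.0047 -0.0077] shift [ 187.1 -243.1   -3.3]
```

```bash
python3 -m creep '[[-0.003,0.004,-0.007,18,-23,0,0.8],[0,0,0,18,-23,0,0.8],[0,0,0,18,-23,0,0.8],[0,0,0,18,-23,0,0.8],[0,0,0,18,-23,0,0.8],[0,0,0,18,-23,0,0.8],[0,0,0,14,-18,0,0.8],[0,0,0,8,-10,0,0.8],[0,0,0,4,-5,0,0.8],[0,0,0,0,0,0,0.8]]' 30
python3 -c "
from h import *
togo([574.9,260.5,400],.4835)
"
```

```text
clock: 11.1
eef_pos: [555.4, 193.8, 386.0]
tcp_rot: [-3.135, 0.011, 0.488]
contact_force: [-0.3, -0.4, -0.8]
opening: 0.409
clk 11.1 pos [555.4 193.8 386. ] rot [-3.135   0.0109  0.4879] F [-0.3 -0.4 -0.8] open 0.409
turn [-0.0066  0.0109  0.0044] shift [ 48.3 -49.9 -14.2]
```

```bash
python3 -m creep '[[-0.006,0.01,0.004,12,-12,0,0.8],[0,0,0,14,-14,5,0.8],[0,0,0,12,-12,10,0.8],[0,0,0,8,-9,10,0.8],[0,0,0,3,-3,0,0.8],[0,0,0,0,0,0,0.8],[0,0,0,0,0,0,0.8]]' 30
python3 -c "
from h import *
togo([574.9,260.5,330],.4835)
"
```

```text
clock: 11.68
eef_pos: [575.9, 260.2, 356.5]
tcp_rot: [3.141, 0.007, 0.481]
contact_force: [-0.4, -0.4, -0.8]
opening: 0.406
clk 11.68 pos [575.9 260.2 356.5] rot [3.1408 0.0069 0.481 ] F [-0.4 -0.4 -0.8] open 0.406
turn [ 0.0007  0.0069 -0.0025] shift [-0.6 -0.7 26.5]
```

```bash
python3 -m creep '[[0.001,0.007,-0.0025,-0.6,-0.7,8,0.8],[0,0,0,0,0,10,0.8],[0,0,0,0,0,5,0.8],[0,0,0,0,0,0,0.8],[0,0,0,0,0,0,0.8]]' 30
python3 -c "
from h import *
togo([574.9,260.5,330],.4835)
f=grab_frame('wrist');crop(f,190,130,330,235,'w16.png',5.7)
p=sense();R=Ro.from_euler('xyz',p['tcp_rot'])
g=lambda P:((proj(f,P,1)-[190,130])*5.7).round(1)
print('refill bottom',g(p['eef_pos']+R.apply([0,0,257.4])),'dome',g(p['eef_pos']+R.apply([0,0,205.4])))
print('mouth',g([574.9,260.5,50]),'+x10',g([574.9+8.85,260.5+4.65,50]))
f=grab_frame('scene');crop(f,250,110,370,200,'s5.png');g=lambda P:((proj(f,P)-[250,110])*6.667).round(1)
print('mouth',g([574.9,260.5,50]),'refill bottom',g(p['eef_pos']+R.apply([0,0,257.4])))
f=grab_frame('top');crop(f,130,150,230,225,'t3.png')
"
```

```text
clock: 12.1
eef_pos: [574.6, 257.9, 331.7]
tcp_rot: [3.141, -0.0, 0.482]
contact_force: [0.1, 0.0, -0.8]
opening: 0.403
clk 12.1 pos [574.6 257.9 331.7] rot [ 3.1414e+00 -3.0000e-04  4.8190e-01] F [ 0.1  0.  -0.8] open 0.403
turn [ 0.0002 -0.0003 -0.0016] shift [ 1.5 -2.1  1.7]
w16.png scale 5.7 off 190 130
refill bottom [384.2 372. ] dome [384.3 515.6]
mouth [370.  314.2] +x10 [369.8 251.5]
s5.png scale 6.666666666666667 off 250 110
mouth [439.8 317.2] refill bottom [442.1 264.7]
t3.png scale 8.0 off 130 150
```

View pics/w16.png

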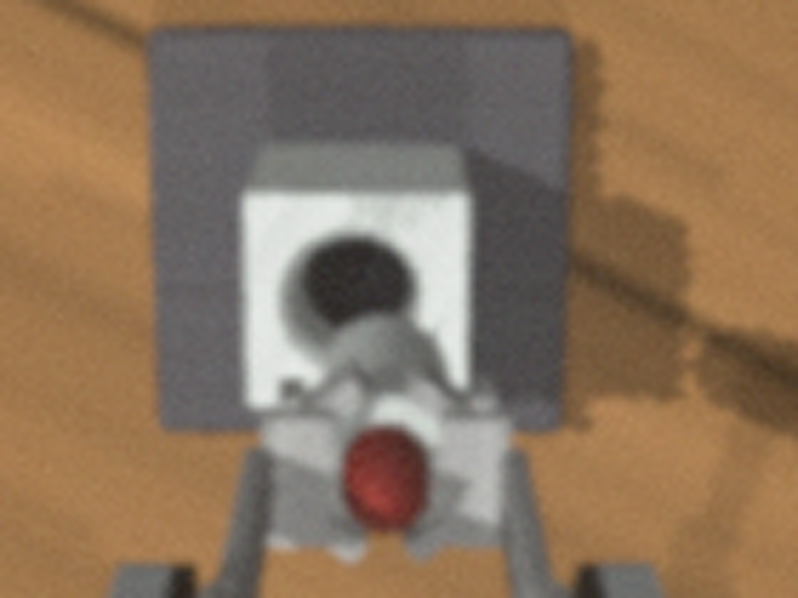

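View pics/s5.png

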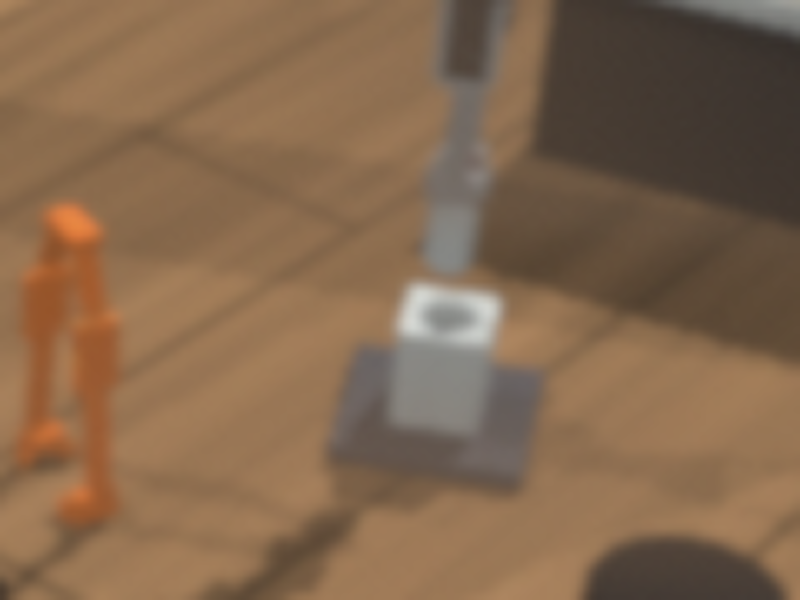

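```bash
python3 -c "
from h import *
f=grab_frame('wrist');q=lambda a,b,z:onz(f,190+a/5.7,130+b/5.7,z,1)
C=np.array([q(*c,50) for c in[(242,190),(472,190),(470,408),(248,408)]]);print(C.mean(0),[np.linalg.norm(C[i]-C[i-1]).round(1) for i in range(4)])
print('bore',q(349,300,50), 'foot',np.mean([q(*c,6) for c in[(152,30),(572,32),(565,430),(162,430)]],0))
f=grab_frame('scene');q=lambda a,b,z:onz(f,250+a/6.667,110+b/6.667,z)
C=np.array([q(*c,50) for c in[(410,285),(503,293),(493,348),(398,333)]]);print(C.mean(0),[np.linalg.norm(C[i]-C[i-1]).round(1) for i in range(4)],q(449,317,50))
p=sense();R=Ro.from_euler('xyz',p['tcp_rot']);print(q(448,268,74.3+0),p['eef_pos']+R.apply([0,0,257.4]))
"
```

```text
[576.23374456 263.50575253  50.        ] [np.float64(35.1), np.float64(35.0), np.float64(35.1), np.float64(35.1)]
bore [575.72705235 264.78844741  50.        ] foot [576.23171225 263.30787226   6.        ]
[576.82931404 264.98374132  50.        ] [np.float64(34.5), np.float64(35.3), np.float64(38.9), np.float64(35.5)] [577.33968674 262.99030299  50.        ]
[577.5660615  257.45703713  74.3       ] [575.32753857 258.5591189   75.09653205]
```

View pics/t3.png

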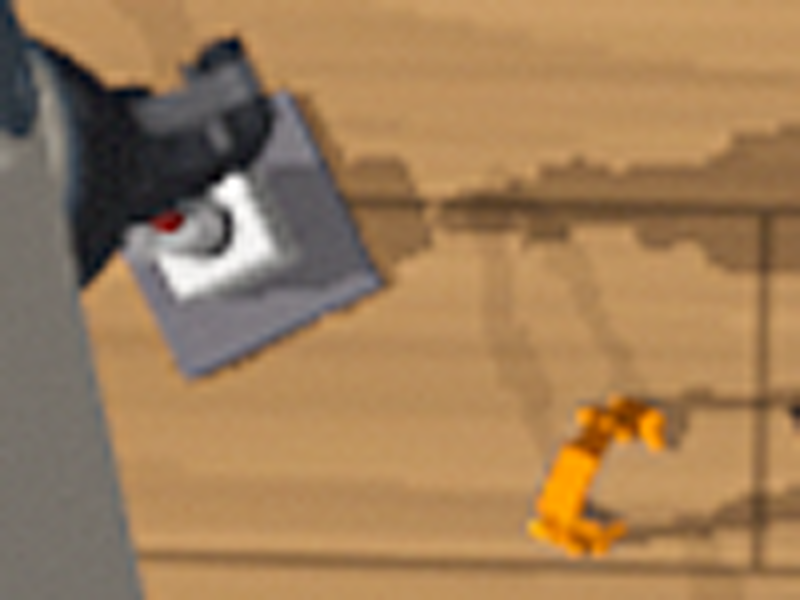

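```bash
python3 -c "
from h import *
togo([576,263.5,314],.4835)"
python3 -m creep '[[0,0,-0.001,3,-4,0,0.8],[0,0,0,0,0,8,0.8],[0,0,0,0,0,6,0.8],[0,0,0,0,0,0,0.8],[0,0,0,0,0,0,0.8]]' 30
python3 -c "
from h import *
togo([576,263.5,314],.4835)"
```

```text
clk 12.35 pos [574.9 258.4 332.5] rot [ 3.1414e+00 -1.8000e-03  4.8220e-01] F [ 1.   0.5 -1.8] open 0.412
turn [ 0.0002 -0.0018 -0.0013] shift [ 3.3 -4.  18.5]
clock: 12.77
eef_pos: [576.0, 264.3, 317.8]
tcp_rot: [3.141, -0.003, 0.484]
contact_force: [-0.0, 0.2, -0.5]
opening: 0.404
clk 12.77 pos [576.  264.3 317.8] rot [ 3.1413 -0.0035  0.4837] F [-0.   0.2 -0.5] open 0.404
turn [ 0.0003 -0.0035  0.0002] shift [-0.4  0.7  3.8]
```

```bash
python3 -m creep '[[0,-0.0035,0,-0.4,0.7,3,0.8],[0,0,0,0,0,0,0.8],[0,0,0,0,0,0,0.8]]' 30
python3 -c "
from h import *
togo([576,263.5,314],.4835)
f=grab_frame('wrist');crop(f,190,130,330,235,'w17.png',5.7)
p=sense();R=Ro.from_euler('xyz',p['tcp_rot'])
g=lambda P:((proj(f,P,1)-[190,130])*5.7).round(1)
print('refill bottom',g(p['eef_pos']+R.apply([0,0,257.4])),g(p['eef_pos']+R.apply([9,0,257.4])))
print('mouth',g([576.2,263.4,50]))
f=grab_frame('scene');crop(f,280,130,360,190,'s6.png')
"
```

```text
clock: 13.02
eef_pos: [575.8, 263.4, 314.0]
tcp_rot: [3.141, 0.001, 0.484]
contact_force: [-0.3, -0.4, -0.5]
opening: 0.403
clk 13.02 pos [575.8 263.4 314. ] rot [3.1414e+00 1.4000e-03 4.8390e-01] F [-0.3 -0.4 -0.5] open 0.403
turn [0.0002 0.0014 0.0004] shift [ 0.2 -0.  -0. ]
w17.png scale 5.7 off 190 130
refill bottom [384.3 372.2] [384.3 310.9]
mouth [385.  353.1]
s6.png scale 10.0 off 280 130
```

View pics/w17.png

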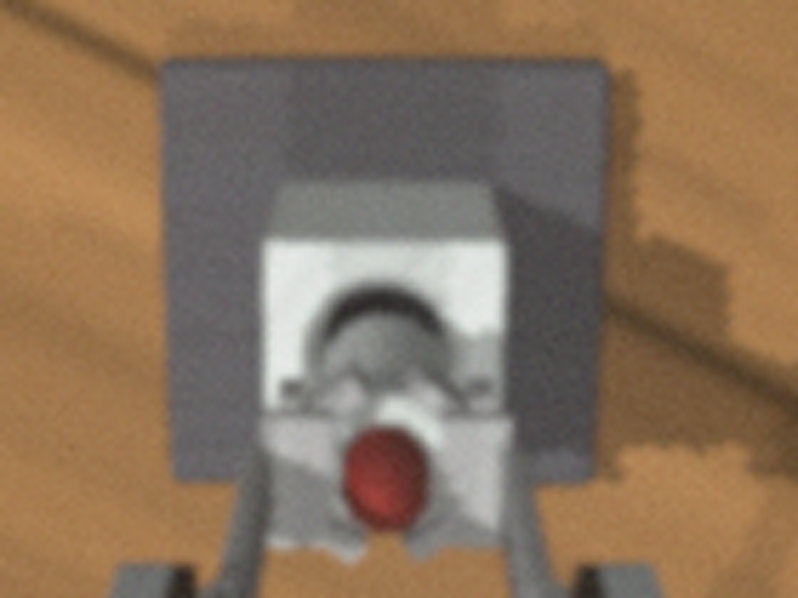

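View pics/s6.png

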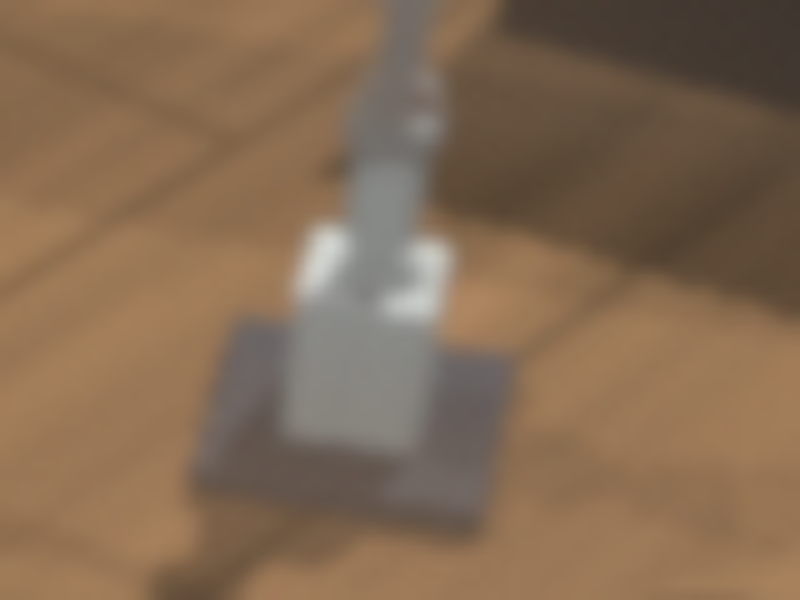

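```bash
python3 -m creep '[[0,0.001,0,-0.2,0,3,0.8],[0,0,0,0,0,2,0.8],[0,0,0,0,0,0,0.8]]' 30
python3 -c "
from h import *
togo([575.7,263.4,304],.4835)"
```

```text
clock: 13.37
eef_pos: [575.8, 263.3, 309.1]
tcp_rot: [3.141, -0.001, 0.484]
contact_force: [0.2, -0.1, -0.6]
opening: 0.407
clk 13.37 pos [575.8 263.3 309.1] rot [ 3.1413e+00 -8.0000e-04  4.8380e-01] F [ 0.2 -0.1 -0.6] open 0.407
turn [ 0.0003 -0.0008  0.0003] shift [-0.  -0.1  5.1]
```

```bash
python3 -m creep '[[0,-0.001,0,0,0,1.5,0.8],[0,0,0,0,0,1.5,0.8],[0,0,0,0,0,0,0.8]]' 30
python3 -m creep '[[0,0,0,0,0,1.5,0.8],[0,0,0,0,0,0,0.8]]' 30
python3 -c "
from h import *
togo([575.7,263.4,304],.4835)
f=grab_frame('wrist');crop(f,190,130,330,235,'w18.png',5.7)
f=grab_frame('scene');crop(f,280,130,360,190,'s7.png')"
```

```text
clock: 13.62
eef_pos: [575.8, 263.3, 305.7]
tcp_rot: [3.141, 0.0, 0.484]
contact_force: [-0.9, 0.0, -1.3]
opening: 0.407
clock: 13.78
eef_pos: [575.8, 263.2, 304.0]
tcp_rot: [3.141, 0.0, 0.484]
contact_force: [0.4, 1.1, -0.5]
opening: 0.408
clk 13.78 pos [575.8 263.2 304. ] rot [3.1413e+00 4.0000e-04 4.8370e-01] F [ 0.4  1.1 -0.5] open 0.408
turn [0.0003 0.0004 0.0002] shift [ 0.  -0.2  0. ]
w18.png scale 5.7 off 190 130
s7.png scale 10.0 off 280 130
```

View pics/w18.png

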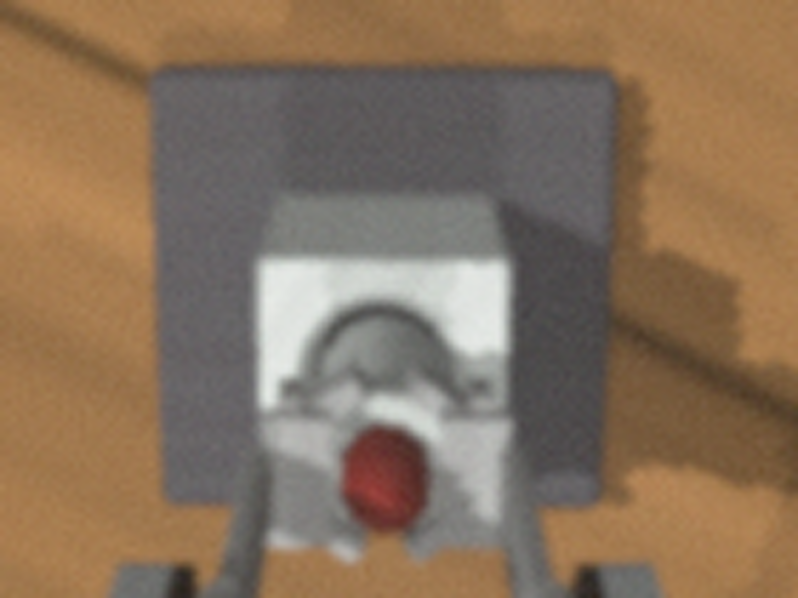

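View pics/s7.png

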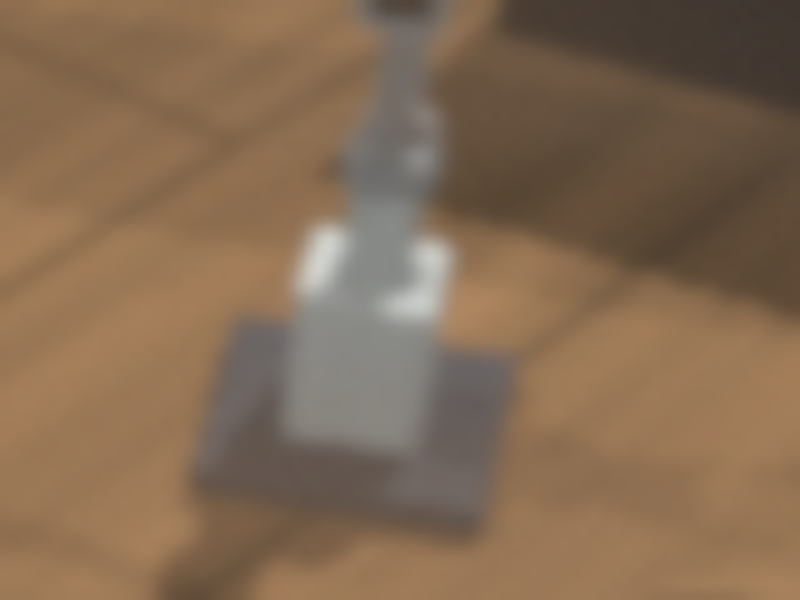

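```bash
for i in 1; do python3 -m creep '[[0,0,0,0,-0.2,1,0.8],[0,0,0,0,0,1,0.8]]' 30; done
python3 -m creep '[[0,0,0,0,0,1,0.8],[0,0,0,0,0,1,0.8]]' 30
python3 -m creep '[[0,0,0,0,0,1,0.8]]' 30
python3 -c "
from h import *
togo([575.7,263.4,300],.4835)"
```

```text
clock: 14.05
eef_pos: [575.9, 263.6, 302.5]
tcp_rot: [3.141, -0.001, 0.484]
contact_force: [-0.3, 0.4, -0.9]
opening: 0.407
clock: 14.22
eef_pos: [575.9, 263.6, 300.5]
tcp_rot: [3.141, -0.001, 0.484]
contact_force: [-0.2, 0.4, -1.6]
opening: 0.405
clock: 14.3
eef_pos: [575.9, 263.6, 299.3]
tcp_rot: [3.141, -0.001, 0.484]
contact_force: [-0.1, 0.9, -1.1]
opening: 0.41
clk 14.3 pos [575.9 263.6 299.3] rot [ 3.1412e+00 -7.0000e-04  4.8370e-01] F [-0.1  0.9 -1.1] open 0.41
turn [ 0.0003 -0.0007  0.0002] shift [-0.3  0.1 -0.7]
```

```bash
python3 -m creep '[[0,0,0,-0.2,0,1,0.8]]' 30
python3 -m creep '[[0,0,0,0,0,1,0.8]]' 30
python3 -m creep '[[0,0,0,0,0,1,0.8]]' 30
python3 -m creep '[[0,0,0,0,0,1,0.8]]' 30
python3 -m creep '[[0,0,0,0,0,1,0.8]]' 30
```

```text
clock: 14.38
eef_pos: [575.8, 263.5, 298.2]
tcp_rot: [3.141, -0.001, 0.484]
contact_force: [-0.7, 0.2, -1.5]
opening: 0.407
clock: 14.47
eef_pos: [575.7, 263.5, 297.1]
tcp_rot: [3.141, -0.001, 0.484]
contact_force: [0.2, 1.3, -0.5]
opening: 0.409
clock: 14.55
eef_pos: [575.7, 263.5, 295.9]
tcp_rot: [3.141, -0.001, 0.484]
contact_force: [0.2, 0.5, -1.7]
opening: 0.406
clock: 14.63
eef_pos: [575.8, 263.5, 295.0]
tcp_rot: [3.141, -0.001, 0.484]
contact_force: [0.0, 0.2, 4.9]
opening: 0.406
clock: 14.72
eef_pos: [576.1, 263.6, 294.4]
tcp_rot: [3.141, -0.002, 0.484]
contact_force: [-1.4, 0.3, 5.4]
opening: 0.408
```

```bash
python3 -m creep '[[0,-0.001,0,-0.3,0,1,0.8]]' 30
python3 -m creep '[[0,0,0,0,0,1,0.8]]' 30
python3 -m creep '[[0,0,0,0,0,1,0.8]]' 30
python3 -m creep '[[0,0,0,0,0,1,0.8]]' 30
```

```text
clock: 14.8
eef_pos: [576.1, 263.6, 294.0]
tcp_rot: [3.141, -0.002, 0.484]
contact_force: [-0.6, 0.1, 4.9]
opening: 0.404
clock: 14.88
eef_pos: [576.4, 263.8, 293.6]
tcp_rot: [3.141, -0.003, 0.484]
contact_force: [-0.5, -0.2, 5.5]
opening: 0.409
clock: 14.97
eef_pos: [576.6, 263.9, 293.3]
tcp_rot: [3.141, -0.004, 0.484]
contact_force: [-1.4, -0.6, 4.8]
opening: 0.404
clock: 15.05
eef_pos: [576.8, 264.0, 292.9]
tcp_rot: [3.141, -0.005, 0.484]
contact_force: [-1.6, 0.1, 5.0]
opening: 0.408
```

```bash
python3 -c "
from h import *
togo([575.8,263.5,292],.4835)"
python3 -m creep '[[0,-0.005,0,-1,0,1.2,0.8]]' 30
python3 -m creep '[[0,-0.004,0,-0.6,0,1.2,0.8]]' 30
python3 -m creep '[[0,-0.003,0,-0.6,0,1.2,0.8]]' 30
python3 -c "
from h import *
togo([575.8,263.5,292],.4835)"
```

```text
clk 15.05 pos [576.8 264.  292.9] rot [ 3.1411 -0.0051  0.4836] F [-1.6  0.1  5. ] open 0.408
turn [ 0.0005 -0.0051  0.0001] shift [-1.2 -0.   0.9]
clock: 15.13
eef_pos: [576.2, 263.7, 292.4]
tcp_rot: [3.141, -0.001, 0.484]
contact_force: [0.3, 0.0, 6.1]
opening: 0.407
clock: 15.22
eef_pos: [576.0, 263.6, 291.9]
tcp_rot: [3.141, 0.001, 0.484]
contact_force: [0.0, -0.3, 5.4]
opening: 0.407
clock: 15.3
eef_pos: [575.9, 263.5, 291.5]
tcp_rot: [3.141, 0.003, 0.484]
contact_force: [-1.0, 0.4, 5.2]
opening: 0.406
clk 15.3 pos [575.9 263.5 291.5] rot [3.141e+00 2.700e-03 4.836e-01] F [-1.   0.4  5.2] open 0.406
turn [0.0006 0.0027 0.0001] shift [-0.1 -0.  -0.5]
```

```bash
python3 -m creep '[[0.0005,0.001,0,-0.2,0,1.2,0.8]]' 30
python3 -m creep '[[0,-0.001,0,-0.3,0,1.2,0.8]]' 30
python3 -m creep '[[0,-0.001,0,-0.3,0,1.2,0.8]]' 30
python3 -c "
from h import *
togo([575.8,263.5,290],.4835)"
```

```text
clock: 15.38
eef_pos: [576.1, 263.6, 291.1]
tcp_rot: [3.141, 0.0, 0.484]
contact_force: [-1.0, 0.2, 5.2]
opening: 0.408
clock: 15.47
eef_pos: [576.2, 263.7, 290.7]
tcp_rot: [3.141, -0.001, 0.484]
contact_force: [-0.6, 0.6, 4.7]
opening: 0.41
clock: 15.55
eef_pos: [576.3, 263.7, 290.2]
tcp_rot: [3.141, -0.001, 0.484]
contact_force: [-1.7, -0.3, 5.8]
opening: 0.401
clk 15.55 pos [576.3 263.7 290.2] rot [ 3.1413e+00 -1.1000e-03  4.8350e-01] F [-1.7 -0.3  5.8] open 0.401
turn [ 0.0003 -0.0011  0.    ] shift [-0.6 -0.1  0.2]
```

```bash
python3 -m creep '[[0,-0.002,0,-0.6,0,1.2,0.8]]' 30
python3 -m creep '[[0,-0.002,0,-0.4,0,1.2,0.8]]' 30
python3 -m creep '[[0,-0.002,0,-0.4,0,1.2,0.8]]' 30
python3 -c "
from h import *
togo([575.8,263.5,290],.4835)"
```

```text
clock: 15.63
eef_pos: [576.2, 263.6, 289.8]
tcp_rot: [3.141, -0.001, 0.483]
contact_force: [-0.7, 0.1, 5.8]
opening: 0.404
clock: 15.72
eef_pos: [576.2, 263.6, 289.3]
tcp_rot: [3.141, 0.0, 0.484]
contact_force: [-0.9, 0.1, 4.9]
opening: 0.408
clock: 15.8
eef_pos: [576.2, 263.6, 289.0]
tcp_rot: [3.141, 0.0, 0.483]
contact_force: [0.1, 0.1, 9.0]
opening: 0.41
clk 15.8 pos [576.2 263.6 289. ] rot [3.1411e+00 2.0000e-04 4.8350e-01] F [0.1 0.1 9. ] open 0.41
turn [ 0.0004  0.0002 -0.    ] shift [-0.4 -0.1 -1. ]
```

```bash
python3 -m creep '[[0,-0.001,0,-0.3,0,1.0,0.8]]' 30
python3 -c "
from h import *
togo([575.8,263.5,289],.4835)"
```

```text
clock: 15.88
eef_pos: [576.5, 263.8, 289.0]
tcp_rot: [3.141, -0.001, 0.483]
contact_force: [-0.3, 0.8, 7.8]
opening: 0.407
clk 15.88 pos [576.5 263.8 289. ] rot [ 3.1411e+00 -8.0000e-04  4.8340e-01] F [-0.3  0.8  7.8] open 0.407
turn [ 0.0005 -0.0008 -0.0001] shift [-0.7 -0.1  0. ]
```

```bash
python3 -m creep '[[0,-0.001,0,-0.7,0,1.6,0.8]]' 30
python3 -c "
from h import *
togo([575.8,263.5,289],.4835)"
```

```text
clock: 15.97
eef_pos: [576.5, 263.8, 288.8]
tcp_rot: [3.141, -0.002, 0.483]
contact_force: [-1.6, -0.4, 10.4]
opening: 0.41
clk 15.97 pos [576.5 263.8 288.8] rot [ 3.1411e+00 -2.3000e-03  4.8340e-01] F [-1.6 -0.4 10.4] open 0.41
turn [ 0.0005 -0.0023 -0.0001] shift [-0.7 -0.1 -0.2]
```

```bash
python3 -m creep '[[0,-0.002,0,-0.5,0,0,0.8],[0,0,0,0,0,0,0.8]]' 30
python3 -c "
from h import *
togo([575.8,263.5,289],.4835)"
```

```text
clock: 16.13
eef_pos: [576.2, 263.6, 289.5]
tcp_rot: [3.141, -0.001, 0.483]
contact_force: [-0.2, 0.0, -0.3]
opening: 0.41
clk 16.13 pos [576.2 263.6 289.5] rot [ 3.141e+00 -1.400e-03  4.834e-01] F [-0.2  0.  -0.3] open 0.41
turn [ 0.0006 -0.0014 -0.0001] shift [-0.5 -0.1  0.5]
```

```bash
python3 -m creep '[[0,-0.001,0,-0.3,0,1.2,0.8]]' 30
python3 -m creep '[[0,-0.001,0,-0.2,0,0.4,0.7],[0,0,0,0,0,0,0.54],[0,0,0,0,0,0,0.54],[0,0,0,0,0,0,0.54],[0,0,0,0,0,0,0.54]]' 30
python3 -c "
from h import *
togo([575.8,263.5,289],.4835)
f=grab_frame('wrist');crop(f,190,130,330,235,'w19.png',5.7)
f=grab_frame('scene');crop(f,280,130,360,190,'s8.png')"
```

```text
clock: 16.22
eef_pos: [576.2, 263.6, 288.7]
tcp_rot: [3.141, -0.001, 0.483]
contact_force: [-0.9, 0.5, 10.8]
opening: 0.404
clock: 16.63
eef_pos: [576.0, 263.5, 287.8]
tcp_rot: [3.141, -0.0, 0.483]
contact_force: [0.4, -0.4, -0.8]
opening: 0.462
clk 16.63 pos [576.  263.5 287.8] rot [ 3.141e+00 -2.000e-04  4.834e-01] F [ 0.4 -0.4 -0.8] open 0.462
turn [ 0.0005 -0.0002 -0.0001] shift [-0.2 -0.1 -1.2]
w19.png scale 5.7 off 190 130
s8.png scale 10.0 off 280 130
```

View pics/w19.png

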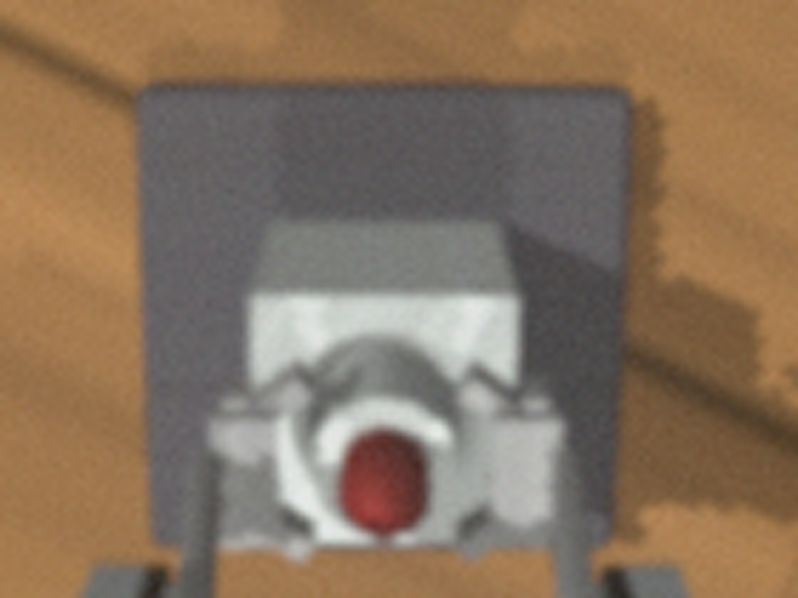

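View pics/s8.png

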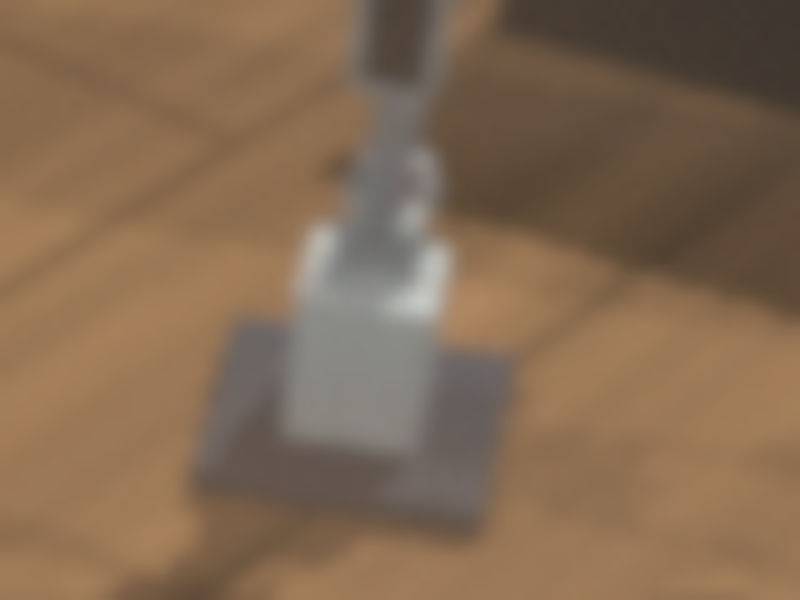

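```bash
python3 -m creep '[[0,0,0,0,0,-3,0.54],[0,0,0,0,0,-6,0.54],[0,0,0,0,0,-8,0.54],[0,0,0,0,0,-8,0.54],[0,0,0,0,0,-8,0.54],[0,0,0,0,0,-5,0.54],[0,0,0,0,0,0,0.54],[0,0,0,0,0,0,0.54]]' 30
python3 -c "
from h import *
togo([576,263.5,400],.4835)
f=grab_frame('wrist');crop(f,190,130,330,235,'w20.png',5.7)
f=grab_frame('scene');crop(f,280,130,360,190,'s9.png')"
```

```text
clock: 17.4
eef_pos: [576.2, 263.6, 331.2]
tcp_rot: [3.141, -0.002, 0.483]
contact_force: [0.2, -0.1, -0.6]
opening: 0.458
clk 17.4 pos [576.2 263.6 331.2] rot [ 3.1409e+00 -1.9000e-03  4.8340e-01] F [ 0.2 -0.1 -0.6] open 0.458
turn [ 0.0007 -0.0019 -0.0001] shift [ -0.1   0.1 -68.8]
w20.png scale 5.7 off 190 130
s9.png scale 10.0 off 280 130
```

View pics/w20.png

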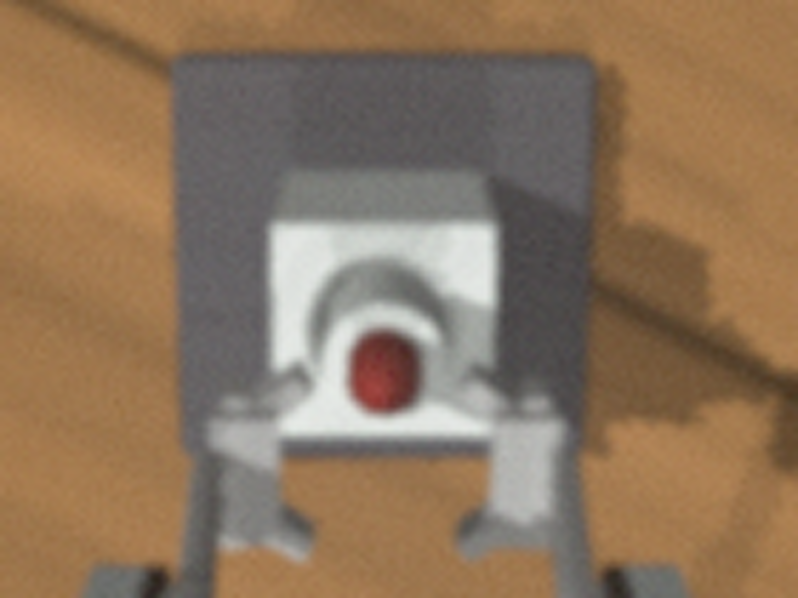

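View pics/s9.png

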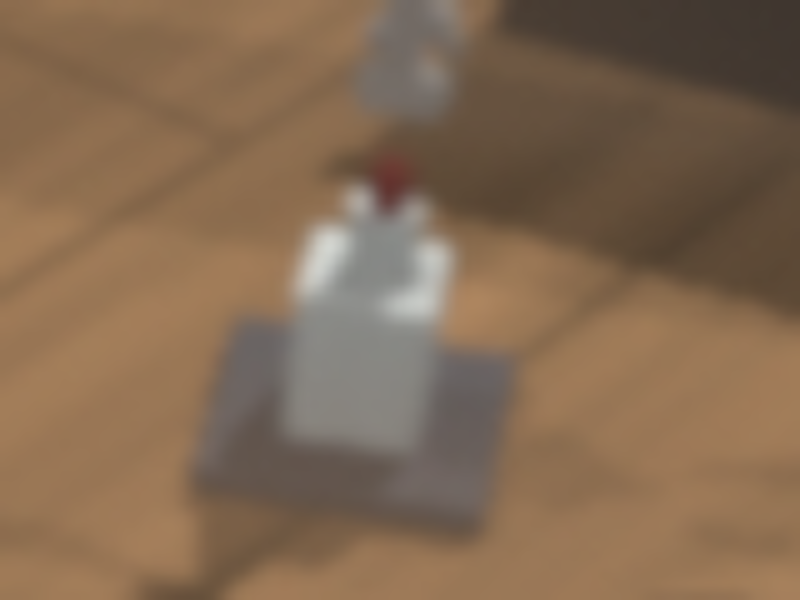

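```bash
python3 -m creep '[[0.0007,-0.002,0,0,0,-15,0.54],[0,0,0,0,0,-20,0.54],[0,0,0,0,0,-12,0.54],[0,0,0,-8,8,0,0.54],[0,0,0,-14,14.3,0,0.54],[0,0,0,-18,18.3,0,0.54],[0,0,0,-18,18.3,0,0.54],[0,0,0,-18,18.3,0,0.54],[0,0,0,-18,18.3,0,0.54],[0,0,0,-18,18.3,0,0.54]]' 30
python3 -c "
from h import *
togo([499.2,8.1,370],.4835)"
```

```text
clock: 18.33
eef_pos: [525.4, 105.3, 372.6]
tcp_rot: [-3.141, 0.007, 0.49]
contact_force: [0.6, 0.1, 0.1]
opening: 0.457
clk 18.33 pos [525.4 105.3 372.6] rot [-3.1406  0.0075  0.4896] F [0.6 0.1 0.1] open 0.457
turn [-0.001   0.0075  0.0061] shift [-68.8  73.4   3.1]
```

```bash
python3 -m creep '[[-0.001,0.007,0.006,-17,18,1,0.54],[0,0,0,-17,18,1,0.54],[0,0,0,-14,15,0,0.54],[0,0,0,-7,7,0,0.54],[0,0,0,-2,2,0,0.54],[0,0,0,0,0,0,0.54]]' 30
python3 -c "
from h import *
togo([499.2,8.1,340],.4835)"
```

```text
clock: 18.83
eef_pos: [495.7, 15.5, 366.2]
tcp_rot: [-3.141, 0.007, 0.479]
contact_force: [0.0, 0.4, -0.6]
opening: 0.458
clk 18.83 pos [495.7  15.5 366.2] rot [-3.1406  0.007   0.4789] F [ 0.   0.4 -0.6] open 0.458
turn [-0.001   0.007  -0.0046] shift [-0.1  8.2 26.2]
```

```bash
python3 -m creep '[[-0.001,0.005,-0.004,0,6,10,0.54],[0,0,0,0,0,12,0.54],[0,0,0,0,0,0,0.54],[0,0,0,0,0,0,0.54]]' 30
python3 -c "
from h import *
togo([499.2,8.1,310],.4835)"
```

```text
clock: 19.17
eef_pos: [499.4, 12.2, 343.6]
tcp_rot: [-3.141, -0.0, 0.484]
contact_force: [-0.1, -0.3, 0.6]
opening: 0.458
clk 19.17 pos [499.4  12.2 343.6] rot [-3.1414e+00 -1.0000e-04  4.8370e-01] F [-0.1 -0.3  0.6] open 0.458
turn [-0.0002 -0.0001  0.0002] shift [-2.1  3.5 33.6]
```

```bash
python3 -m creep '[[0,0,0,-2,3.5,10,0.54],[0,0,0,0,0,14,0.54],[0,0,0,0,0,14,0.54],[0,0,0,0,0,10,0.54],[0,0,0,0,0,0,0.54],[0,0,0,0,0,0,0.54]]' 30
python3 -c "
from h import *
togo([499.2,8.1,285],.4835)"
```

```text
clock: 19.67
eef_pos: [500.9, 10.1, 293.8]
tcp_rot: [3.141, -0.003, 0.488]
contact_force: [-0.7, 0.1, -0.5]
opening: 0.461
clk 19.67 pos [500.9  10.1 293.8] rot [ 3.1407e+00 -3.1000e-03  4.8760e-01] F [-0.7  0.1 -0.5] open 0.461
turn [ 0.0009 -0.0031  0.0041] shift [-2.4  1.   8.8]
```

```bash
python3 -m creep '[[0.001,-0.003,0.004,-2.4,1,6,0.54],[0,0,0,0,0,6,0.54],[0,0,0,0,0,0,0.54],[0,0,0,0,0,0,0.54]]' 30
python3 -c "
from h import *
togo([499.2,8.1,275],.4835)
f=grab_frame('wrist');crop(f,170,110,350,245,'w21.png',4.4)"
```

```text
clock: 20.0
eef_pos: [499.7, 8.0, 282.0]
tcp_rot: [3.141, -0.001, 0.483]
contact_force: [0.6, -0.5, 0.1]
opening: 0.462
clk 20.0 pos [499.7   8.  282. ] rot [ 3.1409e+00 -1.5000e-03  4.8350e-01] F [ 0.6 -0.5  0.1] open 0.462
turn [ 0.0007 -0.0015 -0.    ] shift [-0.4 -0.4  7. ]
w21.png scale 4.4 off 170 110
```

View pics/w21.png

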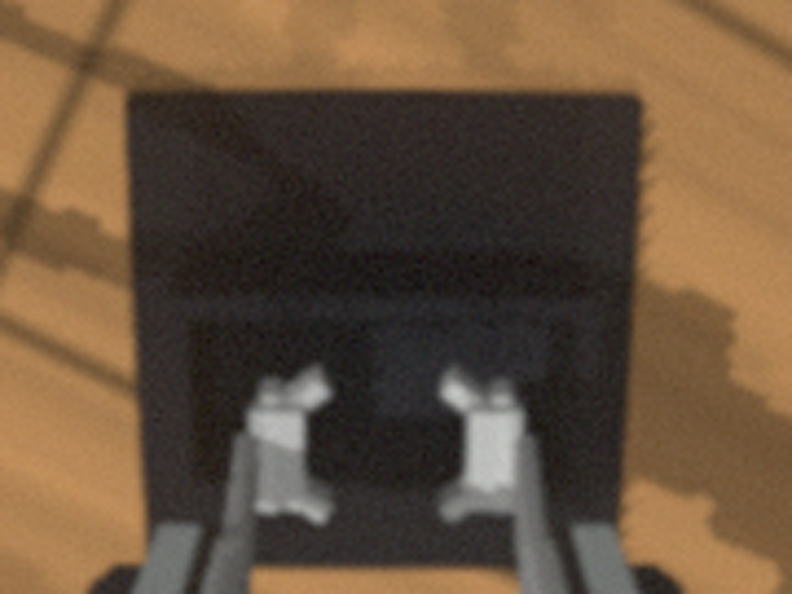

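```bash
python3 -m creep '[[0.0007,-0.0015,0,-0.4,-0.4,6,0.54],[0,0,0,0,0,6,0.54],[0,0,0,0,0,5,0.54],[0,0,0,0,0,0,0.54],[0,0,0,0,0,0,0.54]]' 30
python3 -c "
from h import *
togo([499.2,8.1,230],.4835)"
```

```text
clock: 20.47
eef_pos: [499.4, 8.1, 263.8]
tcp_rot: [3.141, -0.001, 0.483]
contact_force: [-0.8, 0.3, -1.0]
opening: 0.457
clk 20.47 pos [499.4   8.1 263.8] rot [ 3.1411e+00 -1.1000e-03  4.8340e-01] F [-0.8  0.3 -1. ] open 0.457
turn [ 0.0005 -0.0011 -0.0001] shift [-0.2 -0.1 33.8]
```

```bash
python3 -m creep '[[0.0005,-0.001,0,-0.2,0,5,0.54],[0,0,0,0,0,6,0.54],[0,0,0,0,0,6,0.54],[0,0,0,0,0,4,0.54],[0,0,0,0,0,0,0.54]]' 30
python3 -c "
from h import *
togo([499.2,8.1,230],.4835)"
```

```text
clock: 20.88
eef_pos: [499.3, 8.1, 240.6]
tcp_rot: [3.142, -0.0, 0.483]
contact_force: [-0.1, 0.6, -0.3]
opening: 0.457
clk 20.88 pos [499.3   8.1 240.6] rot [ 3.1415e+00 -2.0000e-04  4.8340e-01] F [-0.1  0.6 -0.3] open 0.457
turn [ 0.     -0.0002 -0.0001] shift [-0.  -0.1 10.6]
```

```bash
python3 -m creep '[[0,0,0,0,0,3,0.54],[0,0,0,0,0,3,0.54],[0,0,0,0,0,2,0.54],[0,0,0,0,0,0,0.54]]' 30
python3 -m creep '[[0,0,0,0,0,1,0.54]]' 30
python3 -m creep '[[0,0,0,0,0,1,0.54]]' 30
python3 -m creep '[[0,0,0,0,0,1,0.54]]' 30
```

```text
clock: 21.22
eef_pos: [499.2, 8.1, 231.4]
tcp_rot: [-3.141, 0.0, 0.483]
contact_force: [-0.6, -0.8, -0.8]
opening: 0.465
clock: 21.3
eef_pos: [499.3, 8.1, 230.4]
tcp_rot: [-3.141, 0.0, 0.483]
contact_force: [0.1, 0.4, -1.0]
opening: 0.458
clock: 21.38
eef_pos: [499.4, 8.1, 229.4]
tcp_rot: [-3.141, 0.0, 0.483]
contact_force: [-0.1, 1.1, -0.2]
opening: 0.458
clock: 21.47
eef_pos: [499.4, 8.1, 228.5]
tcp_rot: [3.142, -0.0, 0.484]
contact_force: [-0.7, 1.0, 5.8]
opening: 0.46
```

```bash
python3 -m creep '[[0,0,0,0,0,0,0.52],[0,0,0,0,0,0,0.5],[0,0,0,0,0,0,0.48],[0,0,0,0,0,0,0.42],[0,0,0,0,0,0,0.3],[0,0,0,0,0,0,0.1],[0,0,0,0,0,0,0],[0,0,0,0,0,0,0],[0,0,0,0,0,0,0]]' 30
python3 -c "
from h import *
togo([499.2,8.1,345],.4835)
f=grab_frame('wrist');crop(f,140,100,380,280,'w22.png',3.3)"
```

```text
clock: 22.22
eef_pos: [499.8, 8.1, 229.0]
tcp_rot: [3.141, -0.001, 0.483]
contact_force: [-0.6, -0.2, -0.3]
opening: 1.005
clk 22.22 pos [499.8   8.1 229. ] rot [ 3.1409e+00 -1.3000e-03  4.8350e-01] F [-0.6 -0.2 -0.3] open 1.005
turn [ 0.0006 -0.0013 -0.    ] shift [  -0.3   -0.2 -116. ]
w22.png scale 3.3 off 140 100
```

View pics/w22.png

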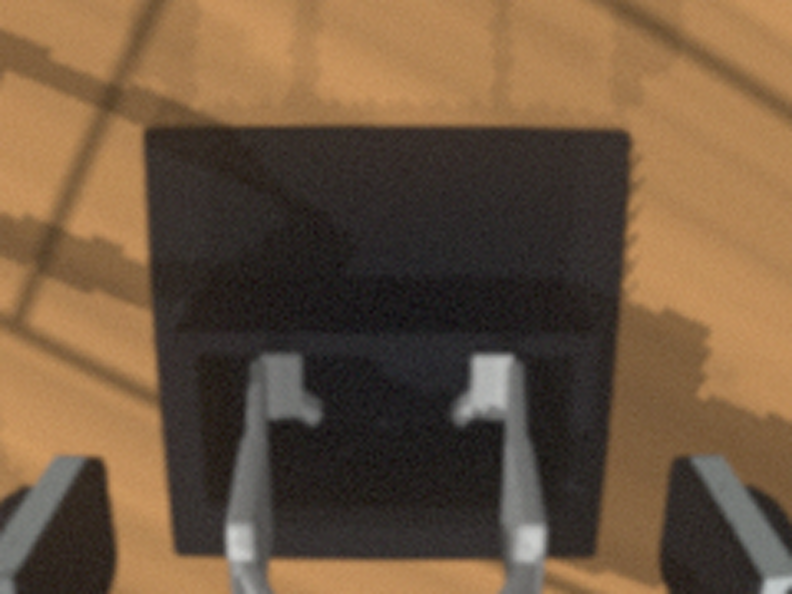

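Released, and the tongs stand in the pocket. Retracting straight up.

```bash
python3 -m creep '[[0.0006,-0.001,0,0,0,-8,0],[0,0,0,0,0,-15,0],[0,0,0,0,0,-20,0],[0,0,0,0,0,-20,0],[0,0,0,0,0,-25,0],[0,0,0,0,0,-25,0],[0,0,0,0,0,-25,0],[0,0,0,0,0,-15,0],[0,0,0,0,0,0,0]]' 30
python3 -m creep '[[0,0,0,-10,10,0,0],[0,0,0,-20,20,0,0],[0,0,0,-20,25,0,0],[0,0,0,-20,25,0,0],[0,0,0,-20,25,0,0],[0,0,0,-20,25,0,0],[0,0,0,-20,25,0,0],[0,0,0,-10,10,0,0],[0,0,0,0,0,0,0],[0,0,0,0,0,0,0]]'
python3 -c "
from h import *
f=grab_frame('wrist');cv2.imwrite('pics/w23.png',cv2.resize(f['color'][:,:,::-1],(800,600)))
f=grab_frame('scene');cv2.imwrite('pics/s10.png',cv2.resize(f['color'][:,:,::-1],(800,600)))
f=grab_frame('top');cv2.imwrite('pics/t10.png',cv2.resize(f['color'][:,:,::-1],(800,600)))"
```

```text
clock: 23.02
eef_pos: [498.5, 8.0, 392.1]
tcp_rot: [-3.14, 0.003, 0.483]
contact_force: [0.6, 0.9, -0.0]
opening: 0.997
clock: 23.85
eef_pos: [447.2, -210.7, 390.0]
tcp_rot: [-3.139, 0.001, 0.487]
contact_force: [-0.3, -0.3, 0.1]
opening: 0.996
```

View pics/s10.png

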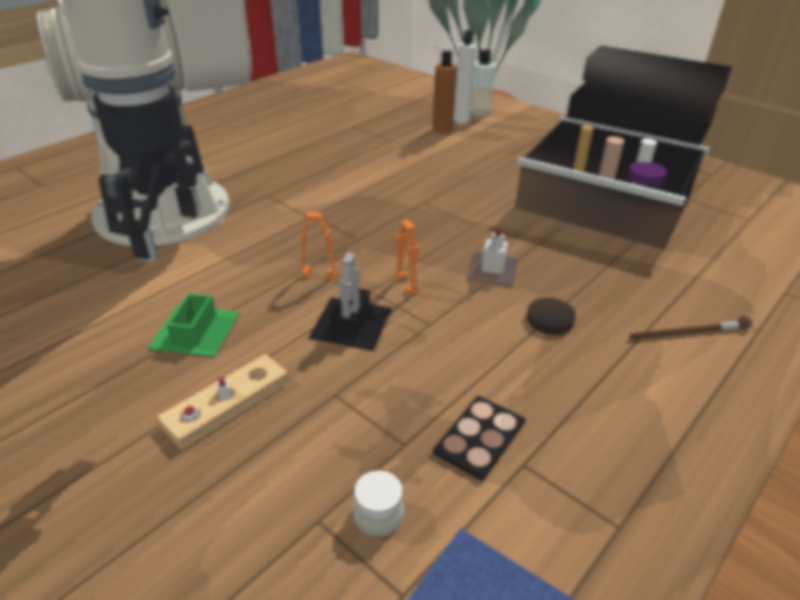

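View pics/t10.png

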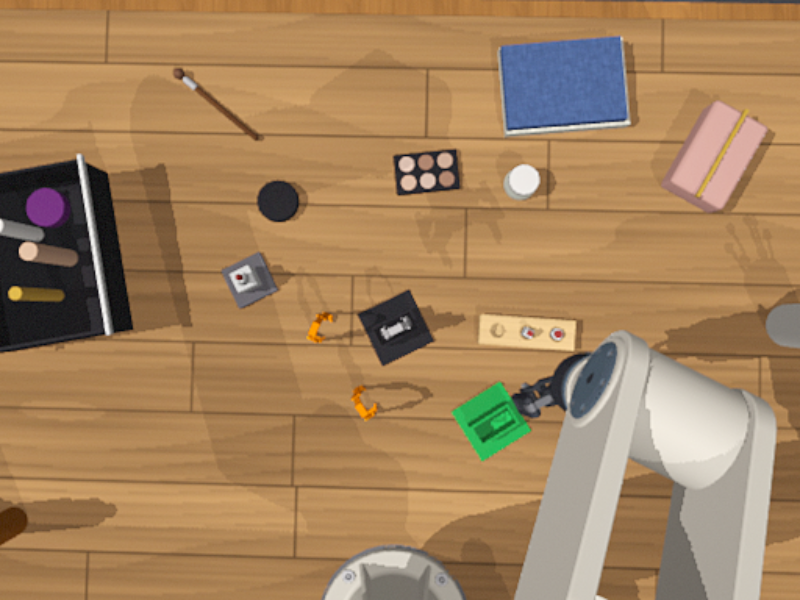

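The pictures show the refill upright in the holder at (495,243), the tongs upright in the black stand at (350,285), and everything else where it was. The arm is clear.

```bash
python3 -c "
from h import *
s=sense();print(s['clock'],np.abs(s['qvel']).max());job.sign_off()"
```

```text
24.0 0.011601179335600465
the job is handed in; nothing more can be done
```

The round dome-tipped refill is in the square holder and pressed home. The steel tongs are back upright in the black stand, and I handed the job in at 24.0 s.

- **Pressing:** The seat first resisted at tool height 295, with 5–6 N for about 6 mm. It then met a firm stop at 289, where 10.8 N moved it less than 0.3 mm. By my figures the refill's underside is about 18.5 mm below the mouth, inside the 11–25 mm range.
- **Refill contact:** Only the tongs touched it, and tool tilt stayed within about 0.01 rad while it was carried and pressed. It rose at most 0.5 mm when I first eased off, so I pressed it down again to 10.8 N before letting go.
- **Last checks:** The final scene and top pictures show the refill upright in the holder and the tongs standing in their pocket. The other two refills, the bystanders and the look-alikes appear unmoved.
- **Disagreement:** The top and wrist cameras placed the holder about 3 mm apart, and I went by the wrist view, where the fit was centred and the refill entered without force.

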